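Clamp a box cutter in the blade-change jig

TASK

The box cutter lies loose in the channel of the blade-change jig, short of the end stop. With closed fingertips (push, do not grip) slide it forward by its butt end and press its nose home against the end stop with about 8 N for half a second; then push the upright red cam lever over towards the butt end until it snaps past centre, and press it down on its stop, again with about 8 N for half a second, so that the cutter is left clamped, home against the stop. Push the cutter and the lever never harder than 20 N, and leave the other things on the table where they are.

Things in the scene. Friction and masses are not known exactly. Their poses are not given: they have to be found in the camera images.
- jig: Blade-change jig bolted down: aluminium plate 210 x 90 x 10 mm; origin at the centre of its underside, +x along the channel from the cutter's butt to its nose, z up. Two steel rails 6 mm high stand on the plate 22 mm apart (x = -45 to 93 mm, outer faces at y = +-21 mm). A dial scale with a wide pan, about 0.3 m high, stands close by to its right: keep clear of the pan.
- stop_nominal (a point): Fixed point of the jig, on the channel's centre line 17 mm above the table: middle of the range of the end stop. The stop itself (dark steel, slotted, top 30 mm above the table, rigid) is screwed down with its face, which looks to jig -x, anywhere within 10 mm before or behind this point; where exactly is not measured.
- cutter_butt (a point): Centre of the flat butt face of the yellow box cutter, 17 mm above the table; pushed along jig +x. Handle 20 mm wide, 14 mm high, 140 mm long from butt face to nose face; the thin blade goes on 18 mm, through the stop's slot; about 60 g. Site +y points to the nose. It starts 16 to 50 mm short of home; home (nose face on the stop) lies at jig x = -70 to -50 mm, as the stop is set.
- head_nominal (a point): Fixed point of the jig inside the grey clamp head (x = 17 to 63 mm, y within +-38 mm in the jig's frame, top about 78 mm above the table) that carries the lever. The head is screwed fast at a height that is not measured, up to 2 mm above or below its middle setting. Closing the lever drives its black rubber foot (20 mm wide, at jig x = 40 mm) down on the handle with 3 to 11 N.
- lever_hinge (a point): Middle setting of the lever's hinge axis (along jig y): jig x = 40 mm, 64 mm above the table; the true axis lies up to 2 mm above or below. The lever's red paddle reaches from 70 to 110 mm from the hinge, 28 mm wide, 12 mm thick; its push face lies 6 mm off the lever's centre line, on the jig +x side with the lever upright, on top with the lever closed.
- paddle_closed (a point): Fixed point of the jig where, at the middle height setting, the centre of the paddle's push face comes to lie when the lever is closed: 70 mm above the table, 90 mm from the hinge axis towards jig -x; truly up to 2 mm higher or lower.
- cam_lever (a joint): Angle of the lever in rad: 0 open (upright), growing as it tips to jig -x about the hinge axis to 1.57 closed (level, over the cutter, on a rigid stop). The over-centre spring resists with up to about 9 N at the paddle until dead centre at 1.31; short of that it springs back open when let go, beyond it snaps closed by itself with about 3 N.
- ink_pad: Bystander: dark open ink pad lying flat, 62 x 92 mm, 14 mm high; origin at the centre of its underside.
- red_cap_jar: Bystander: white jar with a red cap, 72 mm in diameter, 121 mm high; origin at the centre of its underside.
- date_stamp: Bystander: date stamp standing upright, red handle, 34 x 32 mm, 87 mm high; origin at the centre of its underside.

How it is judged (in metres and radians):
On the way, in this order (a step that is already met when the one before it is completed fails the run):
1. the cutter, home against the end stop, is pressed with more than 4 N, the lever still open (x of cutter_butt in the frame of end_stop above -0.142 m and contact force between the fingers and box_cutter above 4 N and contact force between box_cutter and end_stop above 0.5 N and value of joint cam_lever below 0.5 rad), for 0.3 s.
2. the lever, past centre, is pressed down on its stop with more than 4 N (value of joint cam_lever above 1.5 rad and contact force between the fingers and cam_lever above 4 N), for 0.3 s.
At the end, for the whole second after the job is handed in: The lever is closed (within 0.07 rad of its stop) and stays so by itself, its foot clamps the cutter with more than 2 N, and the cutter lies still with its nose within 2 mm of the end stop (value of joint cam_lever above 1.5 rad and x of cutter_butt in the frame of end_stop above -0.142 m and contact force between clamp_foot and box_cutter above 2 N and linear speed of box_cutter below 0.01 m/s); the robot touches nothing.
It fails at once if the lever is pushed with more than 20 N (contact force between anything else and cam_lever above 20 N).
It fails at once if the cutter is pushed with more than 20 N (contact force between the fingers and box_cutter above 20 N or contact force between box_cutter and end_stop above 20 N).
It fails at once if the lever is thrown with the cutter short of the stop (value of joint cam_lever above 1.3 rad and x of cutter_butt in the frame of end_stop below -0.144 m).
It fails at once if a bystander is displaced by more than 15 mm (distance of any of ink_pad, red_cap_jar, date_stamp from where it was at the start of the episode above 0.015 m).
It also fails if it takes over 72 s, if anything falls off the work surface, if the arm or the gripper's body presses on something with over 40 N, if the wrist force passes 120 N, or if a joint passes its speed limit or range.

ROBOT

A 7-joint arm with a two-finger parallel gripper is mounted at the origin on the work surface; the furniture and walls round the work are solid. World frame = base frame: x ahead of the robot, y to its left, z up, the work surface at z = 0. Lengths are in mm, angles in rad, forces in N, time in s.
With the tool pointing down it reaches from about 350 to 775 mm from the base axis. Payload 3.1 kg.
Tool frame: the origin (TCP) lies on the front face of the gripper's body, between the roots of the fingers; the fingertips stand 73 mm ahead of it and the grasp point (between the pads) lies 54 mm ahead of it; y points along the fingers, z is the direction in which the jaws open and shut, and the axes are right-handed (so a half turn about y gives the same grasp; the last joint's range is limited). The gripper opens to 85 mm and grips with 20 to 120 N. Pads are 22 mm wide; open, the fingers measure 114 mm over their backs; the gripper's body (76 mm by 85 mm) begins 54 mm behind the grasp point. The pads swing forward as they close: fully open they stand 13 mm farther back than shut.
Start: joints at [1.229, 0.311, 0.014, 1.512, -0.004, 1.319, -0.027], TCP at [162.465, -525.472, 303.904] pointing down, gripper open.
Joint ranges: [-2.7, 2.7], [-0.3, 1.91], [-1.27, 1.3], [0.12, 2.57], [-1.44, 4.58], [0.2, 2.03], [-3.05, 3.05]. Speed limits (rad/s): [2.79, 2.79, 3.14, 3.14, 3.14, 3.14, 3.14].

INTERFACE

Orientations are given as a unit quaternion [x, y, z, w].
In Python, from rig import ctrl, viewer, models gives the robot as it stands.
- The arm moves only by the shell command python3 -m inch 'ROWS' [FORCE]. ROWS is JSON, a list of rows, each an object of numbers: "tx", "ty", "tz": the shift along the tool's x, y, z in m; "wx", "wy", "wz": the turn, a rotation vector about the tool's x, y, z in rad; "claw": the finger opening in m, from 0 to 0.0854. In form: [{"tx": .., "ty": .., "tz": .., "wx": .., "wy": .., "wz": .., "claw": ..}, ...]. A call has 1 to 10 rows; each row is the pose to reach, as a shift and turn from the pose commanded when the call began, along the tool's axes at that moment; what a row does not reach only later rows make up. A row lasts 1/12 s, in which the tool goes at most 41.7 mm and 7.16 degrees, less where a joint would pass 70% of its speed; a pose out of reach is approached as far as the arm can. A call with a gripper value outside its range is refused whole. The fingers move at their own pace and stop on an object; FORCE is the grip in N (left out, the last holds). Time passes only in rows, so rows that repeat a pose let the fingers close. It gives the time, the measured TCP pose, the force and the opening at its end, in the units of the state.
- ctrl.get_state(): the state, without advancing time (a new reading comes with each control period).
- viewer.grab_frame(name): name is "side" or "top"; returns a dict with "img" (384x512x3 uint8, red, green, blue), "vertical_fov" (degrees; the focal length in pixels is half the picture's height over the tangent of half this angle, whatever the lens; pixels are square), "cx", "cy" (the principal point, pixels), "T" (4x4, takes a point from camera to world coordinates). Camera axes: x right, y down, z forward; pixel columns grow to the right and rows downward; lengths in mm; the calibration is good to about 2 mm. A picture is of the moment at which its call begins. There is no depth.
- ctrl.job_done(): hands the job in, once; it reports no verdict.
Trained networks look in a picture, given as the dict that the camera call returned (one of the last four; its "shot" number tells which), for a name from the list of things; names that differ only in an ending like _2 or _b are one class to them, and where a whole thing is asked for, a point or a joint stands for the part that bears it (a point fixed in the world has none). Each returns a list of dicts, best first, with "conf" (0 to 1); they miss things now and then, are a little off and sometimes report something else, mostly with a low value. They report only what shows in the picture. A call takes as long as a camera call.
- models.silhouettes(name, picture): "region" (384x512 bool, what is visible of it) and "bbox" ([left, top, width, height] in pixels, round what is visible of it).
- models.mark_of(name, picture): "pixel" ([column, row] in pixels: a listed point, or the origin of a listed thing).
The state is a dict: "t": time; "q": joint angles; "joint_vel": joint speeds; "joint_efforts": joint torques, N m; "position": TCP position; "orientation": TCP orientation; "wrist_force": force on the tool from outside, world axes, zero at the start; "moment": the same for the moment, N m; "grip_width": finger opening in mm.
Only numpy, scipy, OpenCV 4.12 (cv2) and the standard library are available. Lean on these libraries where they do the work, as an engineer would, in place of code of your own. Each camera call takes 0.05 s, during which the arm holds its last target.

## Working session

There is one attempt and no reset: what is moved stays moved. The work goes in short steps, Python scripts to look and compute and a shell command to move; the robot and the scene stay as the last step left them, time stands still between calls to the robot, and variables do not carry over. Pictures are saved under pics/ and viewed, and the job is handed in when it is done.

```bash
ls; mkdir -p pics; python3 - <<'E'
from rig import ctrl, viewer, models
import cv2,numpy as np
s=ctrl.get_state()
for k,v in s.items(): print(k,np.round(v,4))
for n in ("side","top"):
    p=viewer.grab_frame(n); cv2.imwrite(f"pics/{n}0.png",p["img"][:,:,::-1])
    print(n,p["vertical_fov"],p["cx"],p["cy"],p["shot"]);print(np.round(p["T"],4).tolist())
    for m in ["jig","stop_nominal","cutter_butt","head_nominal","lever_hinge","paddle_closed","ink_pad","red_cap_jar","date_stamp"]:
        print(m,[(round(d["conf"],2),np.round(d["pixel"],1).tolist()) for d in models.mark_of(m,p)[:3]])
E
```

```text
pics
t 0.0
q [ 1.2293  0.3117  0.014   1.5131 -0.0044  1.3192 -0.0272]
joint_vel [ 0.0004  0.0002  0.0009  0.0003 -0.0007  0.0012 -0.0015]
joint_efforts [-0.00000e+00 -3.79913e+01  1.45900e-01 -2.30589e+01  1.22000e-02
  1.37000e-02  0.00000e+00]
position [ 162.2506 -524.9194  302.8106]
orientation [-0.1058  0.7    -0.6983  0.1054]
wrist_force [ 0.5753 -1.026   0.0918]
moment [-0.0154 -0.0247  0.085 ]
grip_width 85.8401
side 43.9149014532661 256.2565669808323 188.499483938009 1
[[-0.9525, -0.1674, 0.2544, 166.5866], [-0.3045, 0.5223, -0.7966, 1247.9578], [0.0005, -0.8362, -0.5484, 716.6057], [0.0, 0.0, 0.0, 1.0]]
jig [(0.76, [233.3, 226.9])]
stop_nominal [(0.88, [200.0, 226.0])]
cutter_butt [(0.55, [262.7, 208.5])]
head_nominal [(0.74, [216.1, 212.6])]
lever_hinge [(0.91, [214.2, 205.3]), (0.19, [275.3, 261.4])]
paddle_closed [(0.85, [247.3, 198.8])]
ink_pad [(0.93, [230.8, 263.7])]
red_cap_jar [(0.88, [274.5, 259.2])]
date_stamp [(0.5, [292.0, 170.4])]
top 42.68267487594626 248.5583844007194 189.46190573310426 2
[[0.0054, -0.998, 0.0628, 414.0778], [-1.0, -0.0049, 0.0078, 317.8892], [-0.0075, -0.0629, -0.998, 1015.6997], [0.0, 0.0, 0.0, 1.0]]
jig [(0.96, [223.1, 176.5])]
stop_nominal [(0.77, [197.2, 151.0])]
cutter_butt [(0.7, [256.9, 207.7])]
head_nominal [(0.55, [207.7, 158.3])]
lever_hinge [(0.69, [207.0, 156.5])]
paddle_closed [(0.87, [237.9, 190.9]), (0.36, [155.9, 202.6])]
ink_pad [(0.56, [158.3, 200.7])]
red_cap_jar [(0.88, [179.6, 242.4])]
date_stamp [(0.79, [358.9, 222.4])]
```

View pics/side0.png

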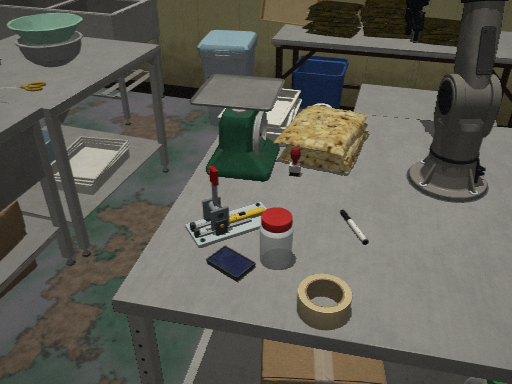

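View pics/top0.png

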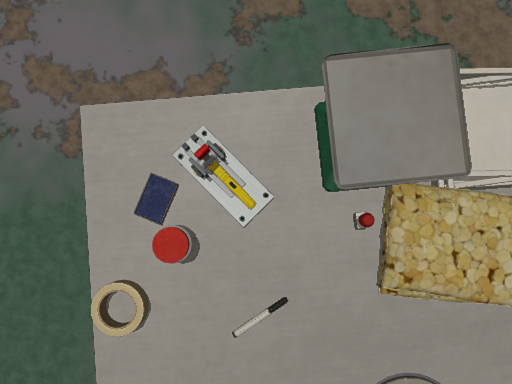

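The side view shows the jig at about (230,225) with the lever upright at (213,180). In the top view the jig is at (223,177), with the butt towards (252,206). The jar at (172,245) and ink pad (157,199) are to its left, and the scale pan sits to its right.

```bash
cat > h.py <<'E'
from rig import ctrl, viewer, models
import cv2,numpy as np
def K(p):
    f=p["img"].shape[0]/2/np.tan(np.radians(p["vertical_fov"])/2); return f
def ray(p,px):
    d=np.array([(px[0]-p["cx"])/K(p),(px[1]-p["cy"])/K(p),1]); T=np.array(p["T"]); d=T[:3,:3]@d
    return T[:3,3],d/np.linalg.norm(d)
def atz(p,px,z):
    o,d=ray(p,px); return o+d*(z-o[2])/d[2]
def proj(p,X):
    T=np.array(p["T"]); c=T[:3,:3].T@(np.array(X,float)-T[:3,3]); return np.array([p["cx"]+K(p)*c[0]/c[2],p["cy"]+K(p)*c[1]/c[2]])
def tri(ps,pxs):
    A=np.zeros((3,3));b=np.zeros(3)
    for p,x in zip(ps,pxs):
        o,d=ray(p,x);M=np.eye(3)-np.outer(d,d);A+=M;b+=M@o
    return np.linalg.solve(A,b)
def tool():
    from scipy.spatial.transform import Rotation as R
    s=ctrl.get_state(); return np.array(s["position"]),R.from_quat(s["orientation"]).as_matrix(),s
E
python3 - <<'E'
from h import *
ps={n:viewer.grab_frame(n) for n in ("side","top")}
Z=dict(jig=0,stop_nominal=17,cutter_butt=17,head_nominal=None,lever_hinge=64,paddle_closed=70,ink_pad=0,red_cap_jar=0,date_stamp=0)
for m,z in Z.items():
    r={n:models.mark_of(m,ps[n]) for n in ps}
    if all(r.values()):
        px=[r[n][0]["pixel"] for n in ps]
        print(m,[round(r[n][0]["conf"],2) for n in ps],"tri",np.round(tri(ps.values(),px),1),*( [np.round(atz(ps[n],x,z),1)[:2] for n,x in zip(ps,px)] if z is not None else []))
t=ps["top"]["img"]; 
big=cv2.resize(t[110:240,130:290],None,fx=4.8,fy=4.6,interpolation=cv2.INTER_CUBIC); big=cv2.resize(t[110:235,135:290],None,fx=4.8,fy=4.8,interpolation=cv2.INTER_CUBIC); cv2.imwrite("pics/t1.png",big[:,:,::-1])
s=ps["side"]["img"]; cv2.imwrite("pics/s1.png",cv2.resize(s[155:285,175:305],None,fx=4.6,fy=4.6,interpolation=cv2.INTER_CUBIC)[:,:,::-1])
for n in ps: print(n,K(ps[n]))
E
```

```text
jig [0.87, 0.73] tri [509.7 381.8  -5.7] [507.1 388.6] [509.1 381.4]
stop_nominal [0.73, 0.94] tri [564.4 438.7  22.2] [568.1 432.7] [564.4 439. ]
cutter_butt [0.71, 0.73] tri [441.9 309.9  21.6] [444.6 303.8] [441.3 309.6]
head_nominal [0.77, 0.91] tri [536.5 408.9  47.5]
lever_hinge [0.87, 0.93] tri [534.4 408.9  60.8] [534.9 413.2] [531.9 407.9]
paddle_closed [0.64, 0.65] tri [475.  343.2  63.9] [475.7 352.4] [471.1 342. ]
ink_pad [0.65, 0.9] tri [453.3 520.6   2.8] [455.2 518. ] [452.7 520.9]
red_cap_jar [0.93, 0.9] tri [369.5 468.7  -3.2] [370.  472.5] [368.3 467.9]
date_stamp [0.51, 0.59] tri [416.2  94.3 -10.4] [418.2 112.9] [410.4  95. ]
side 476.23460836481917
top 491.40667024292304
```

View pics/t1.png

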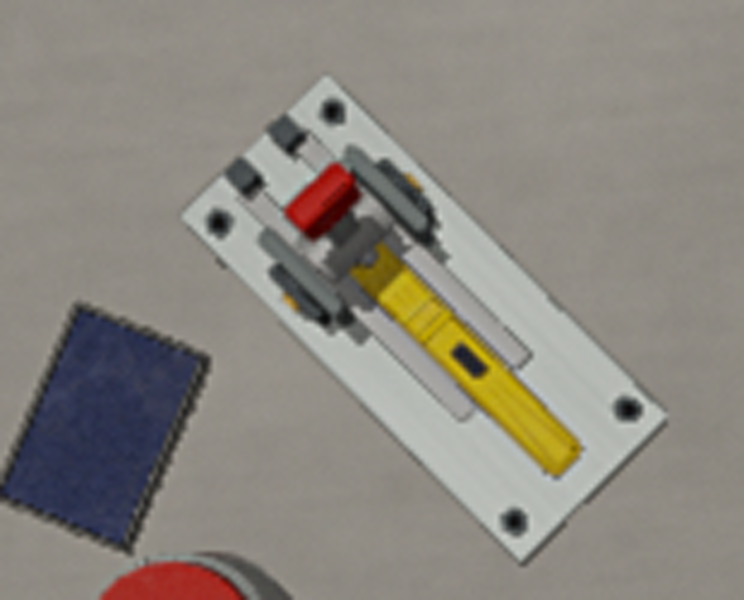

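View pics/s1.png

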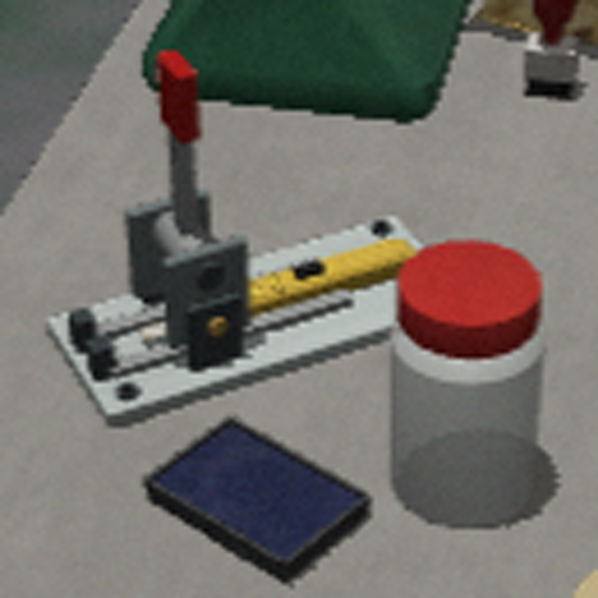

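```bash
cat >> h.py <<'E'
def jigfit(p,crop,off=(135,110),s=4.8):
    from scipy.optimize import least_squares
    C=np.array([[105,-45],[105,45],[-105,45],[-105,-45]],float) # noseR,noseL,buttL,buttR
    px=[((c[0]+.5)/s-.5+off[0],(c[1]+.5)/s-.5+off[1]) for c in crop]
    def f(v):
        c,s_=np.cos(v[2]),np.sin(v[2])
        return np.concatenate([proj(p,[v[0]+c*a-s_*b,v[1]+s_*a+c*b,10])-q for (a,b),q in zip(C,px)])
    r=least_squares(f,[510,382,.8]); return r
E
python3 - <<'E'
from h import *
p=viewer.grab_frame("top"); s=viewer.grab_frame("side")
r=jigfit(p,[(327,75),(182,216),(522,564),(666,414)]); print(np.round(r.x,3),np.round(r.fun,2),np.degrees(r.x[2]))
x,y,a=r.x; c,sn=np.cos(a),np.sin(a)
J=lambda u,v,z:np.array([x+c*u-sn*v,y+sn*u+c*v,z])
for n,X in dict(noseR=J(105,-45,10),noseL=J(105,45,10),bL=J(-105,45,10),bR=J(-105,-45,10)).items(): 
    q=proj(s,X); print(n,np.round(q,1),"crop",np.round((q-[175,155])*4.6,0))
# butt top edge corners in crop top: (555,477),(580,448); z=24
for q in [(555,477),(580,448)]:
    X=atz(p,((q[0]+.5)/4.8-.5+135,(q[1]+.5)/4.8-.5+110),24); d=X[:2]-[x,y]; print("butt jig",d@[c,sn],d@[-sn,c])
# lever paddle top
for q in [(350,172),(295,225)]:
    pass
for q in [(325,48),(322,54),(470,185),(340,188),(455,45)]: print("pan",np.round(atz(p,q,300)))
P,R,st=tool(); print(np.round(P,1));print(np.round(R,3))
E
```

```text
[505.923 378.819   0.786] [-0.01 -0.89 -0.95  0.19 -0.14  0.22  1.08  0.44] 45.06220104917101
noseR [185.2 223.3] crop [ 47. 314.]
noseL [198.9 244.5] crop [110. 412.]
bL [278.6 219.2] crop [477. 295.]
bR [261.5 200.7] crop [398. 210.]
butt jig -88.78664471112523 8.668527815974421
butt jig -87.53614624498796 -7.378953897020466
pan [670. 211. 300.]
pan [661. 216. 300.]
pan [467.   1. 300.]
pan [462. 190. 300.]
pan [675.  19. 300.]
[ 162.5 -525.5  303.9]
[[-0.955 -0.     0.295]
 [-0.295 -0.    -0.955]
 [ 0.    -1.    -0.   ]]
```

```bash
python3 -m inch '[{"tx":-0.03,"ty":-0.025,"tz":-0.028,"claw":0},{"tx":-0.06,"ty":-0.05,"tz":-0.057,"claw":0},{"tx":-0.09,"ty":-0.075,"tz":-0.085,"claw":0},{"tx":-0.12,"ty":-0.1,"tz":-0.113,"claw":0},{"tx":-0.15,"ty":-0.126,"tz":-0.142,"claw":0},{"tx":-0.175,"ty":-0.126,"tz":-0.167,"claw":0},{"tx":-0.2,"ty":-0.126,"tz":-0.192,"claw":0},{"tx":-0.22,"ty":-0.126,"tz":-0.21,"claw":0},{"tx":-0.24,"ty":-0.126,"tz":-0.23,"claw":0},{"tx":-0.255,"ty":-0.126,"tz":-0.245,"claw":0}]' 20; python3 - <<'E'
from h import *
P,R,s=tool();print(P,s["q"]);print(np.round(R,3))
E
```

```text
[ 162.46289008 -525.45987531  303.87908404] [ 1.22927269  0.31091314  0.01400425  1.51154336 -0.00436184  1.31918587
 -0.02720546]
[[-0.955 -0.     0.295]
 [-0.295 -0.    -0.955]
 [ 0.    -1.    -0.   ]]invalid input at $[0]: expected keys tx, ty, tz, wx, wy, wz, claw
```

```bash
python3 -m inch '[{"tx":-0.03,"ty":-0.025,"tz":-0.028,"wx":0,"wy":0,"wz":0,"claw":0},{"tx":-0.06,"ty":-0.05,"tz":-0.057,"wx":0,"wy":0,"wz":0,"claw":0},{"tx":-0.09,"ty":-0.075,"tz":-0.085,"wx":0,"wy":0,"wz":0,"claw":0},{"tx":-0.12,"ty":-0.1,"tz":-0.113,"wx":0,"wy":0,"wz":0,"claw":0},{"tx":-0.15,"ty":-0.126,"tz":-0.142,"wx":0,"wy":0,"wz":0,"claw":0},{"tx":-0.175,"ty":-0.126,"tz":-0.167,"wx":0,"wy":0,"wz":0,"claw":0},{"tx":-0.2,"ty":-0.126,"tz":-0.192,"wx":0,"wy":0,"wz":0,"claw":0},{"tx":-0.22,"ty":-0.126,"tz":-0.21,"wx":0,"wy":0,"wz":0,"claw":0},{"tx":-0.24,"ty":-0.126,"tz":-0.23,"wx":0,"wy":0,"wz":0,"claw":0},{"tx":-0.255,"ty":-0.126,"tz":-0.245,"wx":0,"wy":0,"wz":0,"claw":0}]' 20; python3 - <<'E'
from h import *
P,R,s=tool();print(P,s["q"]);print(np.round(R,3))
E
```

```text
t: 2.93
position: [335.4, -212.1, 430.7]
orientation: [0.107, -0.699, 0.699, -0.108]
wrist_force: [-0.8, 0.1, 0.6]
grip_width: -0.1
[ 335.43026343 -212.05352586  430.66808607] [ 0.83230923 -0.03828185 -0.29617159  1.60651638 -0.01196536  1.56986857
 -0.72874388]
[[-0.954  0.002  0.301]
 [-0.301 -0.    -0.954]
 [-0.002 -1.     0.001]]
```

```bash
python3 -m inch '[{"tx":-0.027,"ty":0,"tz":-0.031,"wx":0,"wy":-0.04,"wz":0,"claw":0},{"tx":-0.054,"ty":0,"tz":-0.062,"wx":0,"wy":-0.08,"wz":0,"claw":0},{"tx":-0.081,"ty":0,"tz":-0.093,"wx":0,"wy":-0.12,"wz":0,"claw":0},{"tx":-0.108,"ty":0,"tz":-0.125,"wx":0,"wy":-0.16,"wz":0,"claw":0},{"tx":-0.118,"ty":0,"tz":-0.155,"wx":0,"wy":-0.2,"wz":0,"claw":0},{"tx":-0.128,"ty":0,"tz":-0.185,"wx":0,"wy":-0.24,"wz":0,"claw":0},{"tx":-0.138,"ty":0,"tz":-0.213,"wx":0,"wy":-0.28,"wz":0,"claw":0},{"tx":-0.148,"ty":0,"tz":-0.241,"wx":0,"wy":-0.32,"wz":0,"claw":0},{"tx":-0.158,"ty":0,"tz":-0.269,"wx":0,"wy":-0.36,"wz":0,"claw":0},{"tx":-0.167,"ty":0,"tz":-0.296,"wx":0,"wy":-0.4,"wz":0,"claw":0}]' ; python3 - <<'E'
from h import *
P,R,s=tool();print(P,s["q"]);print(np.round(R,3))
d=R.T@(np.array([412,284,430])-P);print(d)
a=np.radians(45.4);z=np.array([np.sin(a),-np.cos(a),0]);print("angle",np.arctan2(z@R[:,2]*0+np.cross(R[:,2],z)[2],z@R[:,2]))
E
```

```text
t: 3.77
position: [405.5, 117.7, 430.2]
orientation: [0.243, -0.664, 0.664, -0.243]
wrist_force: [0.8, -0.8, 0.4]
grip_width: -0.0
[405.53050705 117.71752781 430.16957295] [ 0.40279005  0.03895155 -0.74668045  1.54231554  0.02699298  1.569795
 -1.21230231]
[[-0.764  0.001  0.646]
 [-0.646 -0.    -0.764]
 [-0.001 -1.     0.001]]
[-112.31711633    0.14121738 -122.78676267]
angle 0.09037025216648961
```

```bash
python3 -m inch '[{"tx":-0.02,"ty":0,"tz":-0.022,"wx":0,"wy":-0.02,"wz":0,"claw":0},{"tx":-0.04,"ty":0,"tz":-0.044,"wx":0,"wy":-0.04,"wz":0,"claw":0},{"tx":-0.06,"ty":0,"tz":-0.066,"wx":0,"wy":-0.06,"wz":0,"claw":0},{"tx":-0.08,"ty":0,"tz":-0.087,"wx":0,"wy":-0.09,"wz":0,"claw":0},{"tx":-0.1,"ty":0,"tz":-0.108,"wx":0,"wy":-0.09,"wz":0,"claw":0},{"tx":-0.112,"ty":0,"tz":-0.123,"wx":0,"wy":-0.09,"wz":0,"claw":0},{"tx":-0.112,"ty":0,"tz":-0.123,"wx":0,"wy":-0.09,"wz":0,"claw":0}]' ; python3 - <<'E'
from h import *
P,R,s=tool();print(P,s["q"],s["wrist_force"]);print(np.round(R,3))
for n in ("side","top"):
    p=viewer.grab_frame(n); cv2.imwrite(f"pics/{n}2.png",p["img"][:,:,::-1])
d=R.T@(np.array([421,292,87.5+60])-P);print(d)
E
```

```text
t: 4.35
position: [410.4, 286.8, 429.6]
orientation: [-0.275, 0.653, -0.65, 0.275]
wrist_force: [-0.2, 0.4, 0.3]
grip_width: -0.0
[410.38515501 286.84274374 429.58550837] [ 0.04210561  0.27302997 -0.89672924  1.35646633  0.20811757  1.60969319
 -1.60029859] [-0.19557724  0.42482966  0.25315527]
[[-0.698 -0.002  0.716]
 [-0.716  0.004 -0.698]
 [-0.001 -1.    -0.004]]
[-10.72338803 282.08004727   5.23088353]
```

View pics/side2.png

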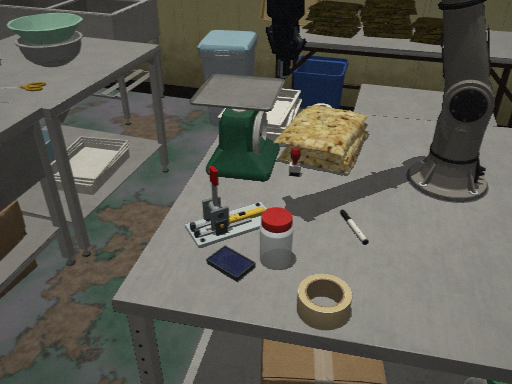

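View pics/top2.png

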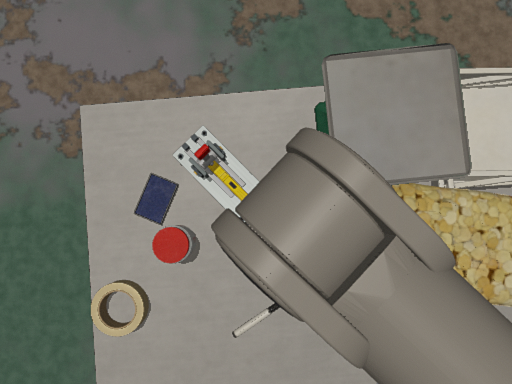

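```bash
python3 -m inch '[{"tx":-0.001,"ty":0.028,"tz":0,"wx":0,"wy":0,"wz":0,"claw":0},{"tx":-0.002,"ty":0.056,"tz":0.001,"wx":0,"wy":0,"wz":0,"claw":0},{"tx":-0.003,"ty":0.084,"tz":0.001,"wx":0,"wy":0,"wz":0,"claw":0},{"tx":-0.004,"ty":0.112,"tz":0.002,"wx":0,"wy":0,"wz":0,"claw":0},{"tx":-0.005,"ty":0.14,"tz":0.002,"wx":0,"wy":0,"wz":0,"claw":0},{"tx":-0.006,"ty":0.168,"tz":0.003,"wx":0,"wy":0,"wz":0,"claw":0},{"tx":-0.007,"ty":0.196,"tz":0.003,"wx":0,"wy":0,"wz":0,"claw":0},{"tx":-0.008,"ty":0.224,"tz":0.004,"wx":0,"wy":0,"wz":0,"claw":0},{"tx":-0.009,"ty":0.252,"tz":0.004,"wx":0,"wy":0,"wz":0,"claw":0},{"tx":-0.01,"ty":0.265,"tz":0.005,"wx":0,"wy":0,"wz":0,"claw":0}]' ; python3 - <<'E'
from h import *
P,R,s=tool();print(P,s["q"],s["wrist_force"]);print(np.round(R,3))
for n in ("side","top"):
    p=viewer.grab_frame(n); cv2.imwrite(f"pics/{n}3.png",p["img"][:,:,::-1])
    if n=="side": q=proj(p,P+73*R[:,1]);print("tip px",q)
E
```

```text
t: 5.28
position: [422.4, 282.2, 161.6]
orientation: [0.273, -0.652, 0.654, -0.269]
wrist_force: [-0.1, -0.8, 0.1]
grip_width: -0.1
[422.36984362 282.21975875 161.57619564] [-0.02051455  0.4806716  -0.79709515  1.79744263  0.39533901  1.03699328
 -1.7530023 ] [-0.05922084 -0.77458559  0.0570576 ]
[[-0.706 -0.004  0.708]
 [-0.708 -0.005 -0.706]
 [ 0.006 -1.     0.001]]
tip px [276.65708925 179.53999682]
```

View pics/side3.png

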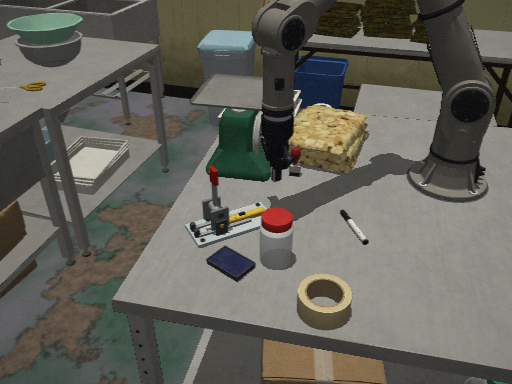

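View pics/top3.png

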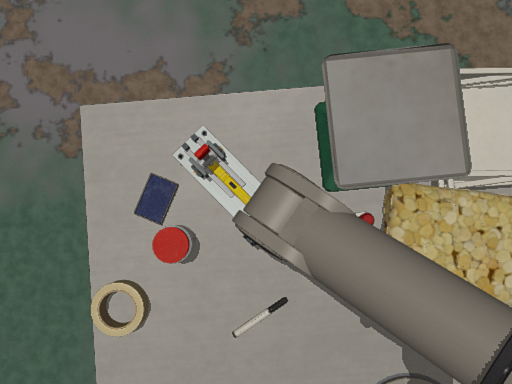

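```bash
python3 -m inch '[{"tx":-0.0105,"ty":0.01,"tz":-0.0085,"wx":0,"wy":0,"wz":0,"claw":0},{"tx":-0.0105,"ty":0.03,"tz":-0.0085,"wx":0,"wy":0,"wz":0,"claw":0},{"tx":-0.0105,"ty":0.045,"tz":-0.0085,"wx":0,"wy":0,"wz":0,"claw":0},{"tx":-0.0105,"ty":0.055,"tz":-0.0085,"wx":0,"wy":0,"wz":0,"claw":0},{"tx":-0.0105,"ty":0.06,"tz":-0.0085,"wx":0,"wy":0,"wz":0,"claw":0},{"tx":-0.0105,"ty":0.06,"tz":-0.0085,"wx":0,"wy":0,"wz":0,"claw":0}]' ; cat >> h.py <<'E'
A=np.radians(45.4);JO=np.array([507,380,0.]);RJ=np.array([[np.cos(A),-np.sin(A),0],[np.sin(A),np.cos(A),0],[0,0,1]])
def jtip():
    P,R,s=tool(); X=RJ.T@(P+73*R[:,1]-JO)
    print("t",round(s["t"],2),"tip jig",np.round(X,1),"F jig",np.round(RJ.T@np.array(s["wrist_force"]),1),"toolRinJig",np.round(RJ.T@R,3).tolist())
    return X
E
python3 - <<'E'
from h import *
jtip()
p=viewer.grab_frame("side"); cv2.imwrite("pics/s4.png",cv2.resize(p["img"][155:285,175:305],None,fx=4.6,fy=4.6,interpolation=cv2.INTER_CUBIC)[:,:,::-1])
E
```

```text
t: 5.88
position: [424.6, 298.4, 104.8]
orientation: [0.272, -0.653, 0.653, -0.271]
wrist_force: [0.7, -0.6, 0.2]
grip_width: -0.3
t 5.88 tip jig [-116.     1.4   31.8] F jig [ 0.1 -0.9  0.2] toolRinJig [[-1.0, -0.001, -0.004], [0.004, -0.001, -1.0], [0.001, -1.0, 0.001]]
```

View pics/s4.png

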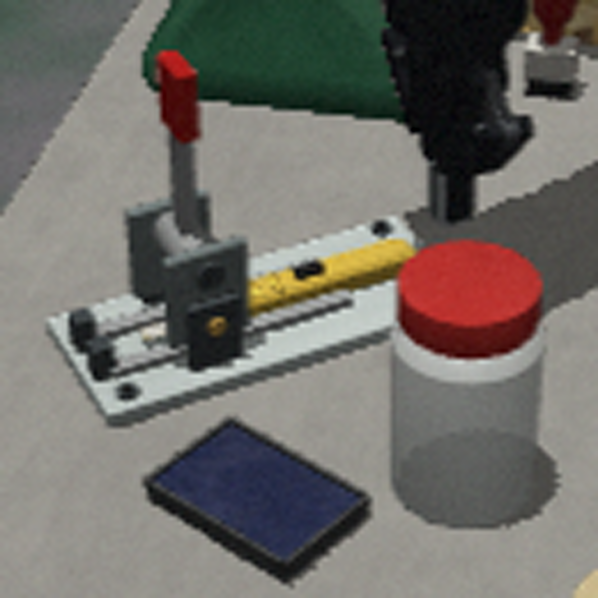

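```bash
python3 -m inch '[{"tx":0,"ty":0.006,"tz":0.001,"wx":0,"wy":0,"wz":0,"claw":0},{"tx":0,"ty":0.012,"tz":0.001,"wx":0,"wy":0,"wz":0,"claw":0},{"tx":0,"ty":0.0165,"tz":0.001,"wx":0,"wy":0,"wz":0,"claw":0},{"tx":0,"ty":0.0175,"tz":0.001,"wx":0,"wy":0,"wz":0,"claw":0},{"tx":0,"ty":0.0175,"tz":0.001,"wx":0,"wy":0,"wz":0,"claw":0}]' ; python3 - <<'E'
from h import *
jtip()
E
```

```text
t: 6.35
position: [424.6, 298.4, 86.9]
orientation: [0.272, -0.653, 0.653, -0.272]
wrist_force: [1.2, -1.1, -0.3]
grip_width: -0.1
t 6.35 tip jig [-116.     1.4   13.9] F jig [ 0.1 -1.6 -0.3] toolRinJig [[-1.0, -0.001, -0.002], [0.002, 0.0, -1.0], [0.001, -1.0, -0.0]]
```

```bash
python3 -m inch '[{"tx":-0.003,"ty":0,"tz":0,"wx":0,"wy":0,"wz":0,"claw":0},{"tx":-0.006,"ty":0,"tz":0,"wx":0,"wy":0,"wz":0,"claw":0},{"tx":-0.008,"ty":0,"tz":0,"wx":0,"wy":0,"wz":0,"claw":0},{"tx":-0.010,"ty":0,"tz":0,"wx":0,"wy":0,"wz":0,"claw":0},{"tx":-0.012,"ty":0,"tz":0,"wx":0,"wy":0,"wz":0,"claw":0},{"tx":-0.014,"ty":0,"tz":0,"wx":0,"wy":0,"wz":0,"claw":0},{"tx":-0.016,"ty":0,"tz":0,"wx":0,"wy":0,"wz":0,"claw":0},{"tx":-0.018,"ty":0,"tz":0,"wx":0,"wy":0,"wz":0,"claw":0},{"tx":-0.020,"ty":0,"tz":0,"wx":0,"wy":0,"wz":0,"claw":0},{"tx":-0.022,"ty":0,"tz":0,"wx":0,"wy":0,"wz":0,"claw":0}]' ; python3 - <<'E'
from h import *
jtip()
p=viewer.grab_frame("side"); cv2.imwrite("pics/s5.png",cv2.resize(p["img"][155:285,175:305],None,fx=4.6,fy=4.6,interpolation=cv2.INTER_CUBIC)[:,:,::-1])
E
```

```text
t: 7.18
position: [440.5, 314.3, 87.3]
orientation: [0.272, -0.653, 0.653, -0.272]
wrist_force: [-0.2, 0.1, 0.5]
grip_width: 0.1
t 7.18 tip jig [-93.5   1.2  14.3] F jig [-0.   0.2  0.5] toolRinJig [[-1.0, -0.0, -0.003], [0.003, 0.0, -1.0], [0.0, -1.0, -0.0]]
```

View pics/s5.png

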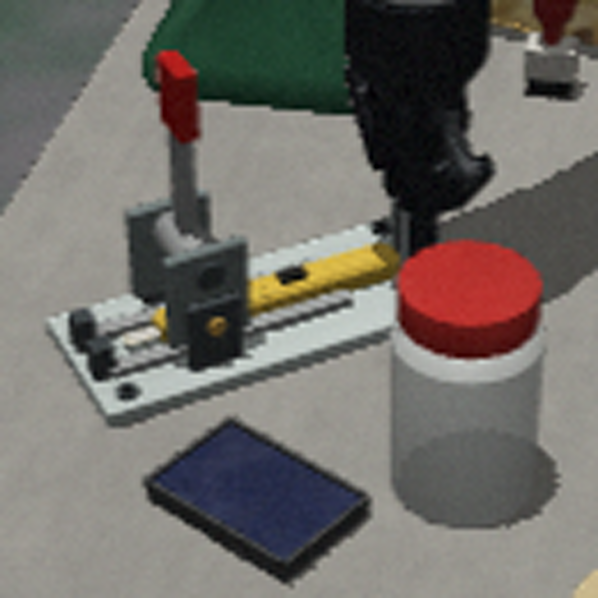

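```bash
python3 -m inch '[{"tx":-0.0015,"ty":0,"tz":0,"wx":0,"wy":0,"wz":0,"claw":0},{"tx":-0.003,"ty":0,"tz":0,"wx":0,"wy":0,"wz":0,"claw":0},{"tx":-0.0045,"ty":0,"tz":0,"wx":0,"wy":0,"wz":0,"claw":0},{"tx":-0.006,"ty":0,"tz":0,"wx":0,"wy":0,"wz":0,"claw":0},{"tx":-0.0075,"ty":0,"tz":0,"wx":0,"wy":0,"wz":0,"claw":0},{"tx":-0.009,"ty":0,"tz":0,"wx":0,"wy":0,"wz":0,"claw":0},{"tx":-0.0105,"ty":0,"tz":0,"wx":0,"wy":0,"wz":0,"claw":0}]' ; python3 -c "
from h import *
jtip()"
```

```text
t: 7.82
position: [447.9, 321.8, 87.3]
orientation: [0.272, -0.653, 0.653, -0.272]
wrist_force: [-0.0, -0.0, -0.7]
grip_width: -0.1
t 7.82 tip jig [-83.    1.2  14.3] F jig [-0.  -0.  -0.7] toolRinJig [[-1.0, -0.0, -0.003], [0.003, 0.0, -1.0], [0.0, -1.0, -0.0]]
```

```bash
python3 -m inch '[{"tx":-0.001,"ty":0,"tz":0,"wx":0,"wy":0,"wz":0,"claw":0},{"tx":-0.002,"ty":0,"tz":0,"wx":0,"wy":0,"wz":0,"claw":0}]' ; python3 -c "
from h import *
jtip()"
```

```text
t: 7.98
position: [449.3, 323.2, 87.4]
orientation: [0.272, -0.653, 0.653, -0.272]
wrist_force: [-0.3, -0.2, -0.7]
grip_width: 0.2
t 7.98 tip jig [-81.    1.2  14.4] F jig [-0.3  0.1 -0.7] toolRinJig [[-1.0, -0.0, -0.003], [0.003, 0.0, -1.0], [0.0, -1.0, -0.0]]
```

```bash
python3 - <<'E'
from h import *
p=viewer.grab_frame("side"); t=viewer.grab_frame("top")
cv2.imwrite("pics/s6.png",cv2.resize(p["img"][205:255,180:250],None,fx=10,fy=10,interpolation=cv2.INTER_CUBIC)[:,:,::-1])
cv2.imwrite("pics/t6.png",cv2.resize(t["img"][120:180,170:240],None,fx=10,fy=10,interpolation=cv2.INTER_CUBIC)[:,:,::-1])
for u in (60,70,80,90): print(u,*[np.round((proj(q,RJ@[u,0,24]+JO)-o)*10+4.5) for q,o in((p,[180,205]),(t,[170,120]))])
E
```

```text
60 [291. 193.] [315. 340.]
70 [252. 205.] [280. 306.]
80 [213. 217.] [246. 271.]
90 [173. 229.] [211. 237.]
```

View pics/s6.png

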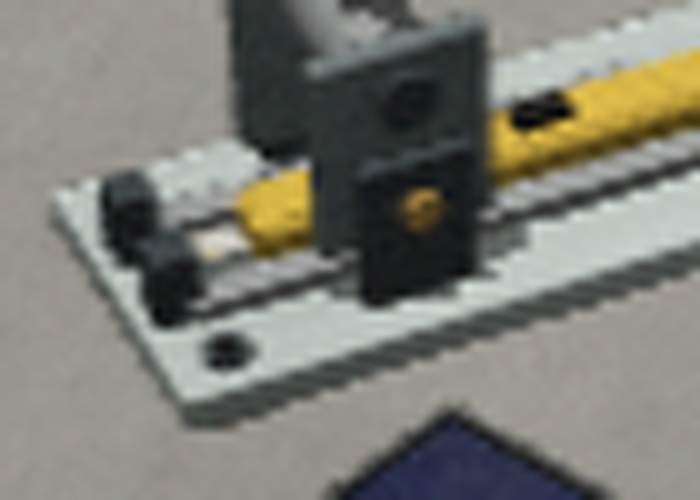

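View pics/t6.png

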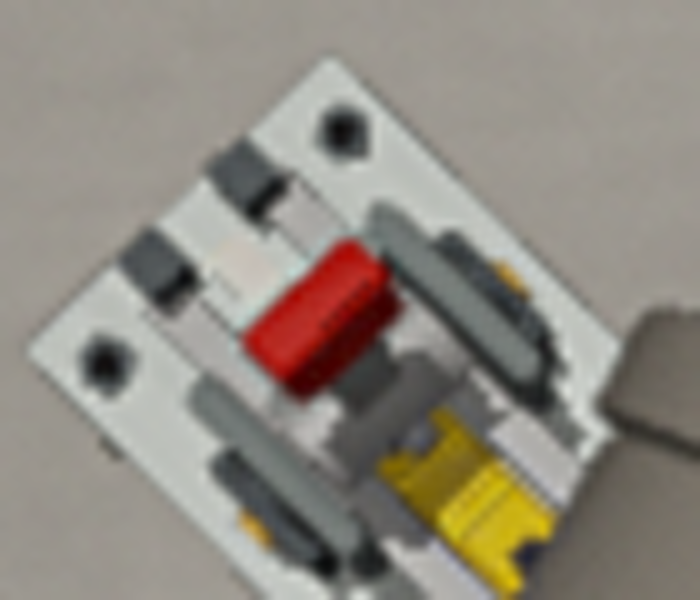

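```bash
python3 -m inch '[{"tx":-0.0015,"ty":0,"tz":0,"wx":0,"wy":0,"wz":0,"claw":0},{"tx":-0.003,"ty":0,"tz":0,"wx":0,"wy":0,"wz":0,"claw":0},{"tx":-0.0045,"ty":0,"tz":0,"wx":0,"wy":0,"wz":0,"claw":0},{"tx":-0.006,"ty":0,"tz":0,"wx":0,"wy":0,"wz":0,"claw":0},{"tx":-0.0075,"ty":0,"tz":0,"wx":0,"wy":0,"wz":0,"claw":0},{"tx":-0.0085,"ty":0,"tz":0,"wx":0,"wy":0,"wz":0,"claw":0}]' ; python3 -c "
from h import *
jtip()"
```

```text
t: 8.58
position: [455.4, 329.3, 87.4]
orientation: [-0.272, 0.653, -0.653, 0.272]
wrist_force: [-0.4, 0.6, 0.7]
grip_width: -0.1
t 8.58 tip jig [-72.3   1.2  14.4] F jig [0.1 0.7 0.7] toolRinJig [[-1.0, 0.0, -0.003], [0.003, 0.0, -1.0], [-0.0, -1.0, -0.0]]
```

```bash
python3 -m inch '[{"tx":-0.0007,"ty":0,"tz":0,"wx":0,"wy":0,"wz":0,"claw":0},{"tx":-0.0014,"ty":0,"tz":0,"wx":0,"wy":0,"wz":0,"claw":0}]' ; python3 -c "
from h import *
jtip()"
```

```text
t: 8.75
position: [456.2, 330.1, 87.4]
orientation: [0.272, -0.653, 0.653, -0.272]
wrist_force: [0.5, -0.9, 0.7]
grip_width: 0.2
t 8.75 tip jig [-71.2   1.2  14.4] F jig [-0.3 -1.   0.7] toolRinJig [[-1.0, -0.0, -0.003], [0.003, -0.0, -1.0], [0.0, -1.0, 0.0]]
```

```bash
python3 -m inch '[{"tx":-0.0007,"ty":0,"tz":0,"wx":0,"wy":0,"wz":0,"claw":0},{"tx":-0.0014,"ty":0,"tz":0,"wx":0,"wy":0,"wz":0,"claw":0}]' ; python3 -c "
from h import *
jtip()"
```

```text
t: 8.92
position: [457.2, 331.1, 87.4]
orientation: [0.272, -0.653, 0.653, -0.272]
wrist_force: [-0.1, -0.2, 0.7]
grip_width: 0.3
t 8.92 tip jig [-69.8   1.2  14.4] F jig [-0.2 -0.   0.7] toolRinJig [[-1.0, -0.0, -0.002], [0.002, -0.0, -1.0], [0.0, -1.0, 0.0]]
```

```bash
python3 -m inch '[{"tx":-0.0006,"ty":0,"tz":0,"wx":0,"wy":0,"wz":0,"claw":0},{"tx":-0.0012,"ty":0,"tz":0,"wx":0,"wy":0,"wz":0,"claw":0},{"tx":-0.0018,"ty":0,"tz":0,"wx":0,"wy":0,"wz":0,"claw":0}]' ; python3 -c "
from h import *
jtip()"
```

```text
t: 9.17
position: [458.5, 332.4, 87.4]
orientation: [0.272, -0.653, 0.653, -0.272]
wrist_force: [-0.7, -1.1, 0.2]
grip_width: -0.2
t 9.17 tip jig [-68.    1.2  14.4] F jig [-1.2 -0.2  0.2] toolRinJig [[-1.0, -0.0, -0.003], [0.003, -0.0, -1.0], [0.0, -1.0, 0.0]]
```

```bash
python3 -m inch '[{"tx":-0.0005,"ty":0,"tz":0,"wx":0,"wy":0,"wz":0,"claw":0},{"tx":-0.001,"ty":0,"tz":0,"wx":0,"wy":0,"wz":0,"claw":0}]' ; python3 -c "
from h import *
jtip()"
```

```text
t: 9.33
position: [459.1, 333.1, 87.4]
orientation: [0.272, -0.653, 0.653, -0.272]
wrist_force: [-0.5, -1.0, 0.3]
grip_width: -0.2
t 9.33 tip jig [-67.    1.2  14.4] F jig [-1.  -0.3  0.3] toolRinJig [[-1.0, -0.0, -0.003], [0.003, 0.0, -1.0], [0.0, -1.0, -0.0]]
```

```bash
python3 -m inch '[{"tx":-0.0005,"ty":0,"tz":0,"wx":0,"wy":0,"wz":0,"claw":0},{"tx":-0.001,"ty":0,"tz":0,"wx":0,"wy":0,"wz":0,"claw":0}]' ; python3 -c "
from h import *
jtip()"
```

```text
t: 9.5
position: [459.9, 333.8, 87.4]
orientation: [0.272, -0.653, 0.653, -0.272]
wrist_force: [-0.7, 0.8, 1.0]
grip_width: 0.1
t 9.5 tip jig [-66.    1.1  14.4] F jig [0.  1.1 1. ] toolRinJig [[-1.0, -0.0, -0.003], [0.003, -0.0, -1.0], [0.0, -1.0, 0.0]]
```

```bash
python3 -m inch '[{"tx":-0.0005,"ty":0,"tz":0,"wx":0,"wy":0,"wz":0,"claw":0},{"tx":-0.001,"ty":0,"tz":0,"wx":0,"wy":0,"wz":0,"claw":0}]' ; python3 -c "
from h import *
jtip()"
```

```text
t: 9.67
position: [460.6, 334.5, 87.4]
orientation: [0.272, -0.653, 0.653, -0.272]
wrist_force: [-0.4, 0.3, 0.7]
grip_width: -0.1
t 9.67 tip jig [-65.    1.1  14.4] F jig [-0.1  0.5  0.7] toolRinJig [[-1.0, -0.0, -0.003], [0.003, -0.0, -1.0], [0.0, -1.0, 0.0]]
```

```bash
python3 -m inch '[{"tx":-0.0005,"ty":0,"tz":0,"wx":0,"wy":0,"wz":0,"claw":0},{"tx":-0.001,"ty":0,"tz":0,"wx":0,"wy":0,"wz":0,"claw":0}]' ; python3 -c "
from h import *
jtip()"
```

```text
t: 9.83
position: [461.3, 335.3, 87.4]
orientation: [0.272, -0.653, 0.653, -0.272]
wrist_force: [-0.7, 0.2, 0.8]
grip_width: 0.0
t 9.83 tip jig [-64.    1.2  14.4] F jig [-0.3  0.7  0.8] toolRinJig [[-1.0, -0.0, -0.003], [0.003, -0.0, -1.0], [0.0, -1.0, 0.0]]
```

```bash
python3 -m inch '[{"tx":-0.0005,"ty":0,"tz":0,"wx":0,"wy":0,"wz":0,"claw":0},{"tx":-0.001,"ty":0,"tz":0,"wx":0,"wy":0,"wz":0,"claw":0}]' ; python3 -c "
from h import *
jtip()"
```

```text
t: 10.0
position: [461.6, 335.6, 87.3]
orientation: [0.273, -0.652, 0.653, -0.272]
wrist_force: [-1.5, -2.1, 1.6]
grip_width: -0.1
t 10.0 tip jig [-63.6   1.1  14.3] F jig [-2.6 -0.4  1.6] toolRinJig [[-1.0, -0.002, -0.003], [0.003, -0.0, -1.0], [0.002, -1.0, 0.0]]
```

```bash
python3 -m inch '[{"tx":-0.0005,"ty":0,"tz":0,"wx":0,"wy":0,"wz":0,"claw":0}]' ; python3 -c "
from h import *
jtip()"
```

```text
t: 10.08
position: [461.7, 335.7, 87.2]
orientation: [0.273, -0.652, 0.653, -0.271]
wrist_force: [-2.9, -3.0, 2.3]
grip_width: 0.6
t 10.08 tip jig [-63.6   1.1  14.2] F jig [-4.2 -0.   2.3] toolRinJig [[-1.0, -0.002, -0.003], [0.003, -0.0, -1.0], [0.002, -1.0, 0.0]]
```

```bash
python3 -m inch '[{"tx":-0.0005,"ty":0,"tz":0,"wx":0,"wy":0,"wz":0,"claw":0}]' ; python3 -c "
from h import *
jtip()"
```

```text
t: 10.17
position: [461.7, 335.7, 87.1]
orientation: [0.273, -0.652, 0.653, -0.271]
wrist_force: [-2.9, -3.4, 4.2]
grip_width: 0.2
t 10.17 tip jig [-63.6   1.1  14.1] F jig [-4.5 -0.3  4.2] toolRinJig [[-1.0, -0.004, -0.003], [0.003, -0.0, -1.0], [0.004, -1.0, 0.0]]
```

```bash
python3 - <<'E'
from h import *
p=viewer.grab_frame("side")
cv2.imwrite("pics/s7.png",cv2.resize(p["img"][205:255,180:250],None,fx=10,fy=10,interpolation=cv2.INTER_CUBIC)[:,:,::-1])
E
```

```text
(no output)
```

View pics/s7.png

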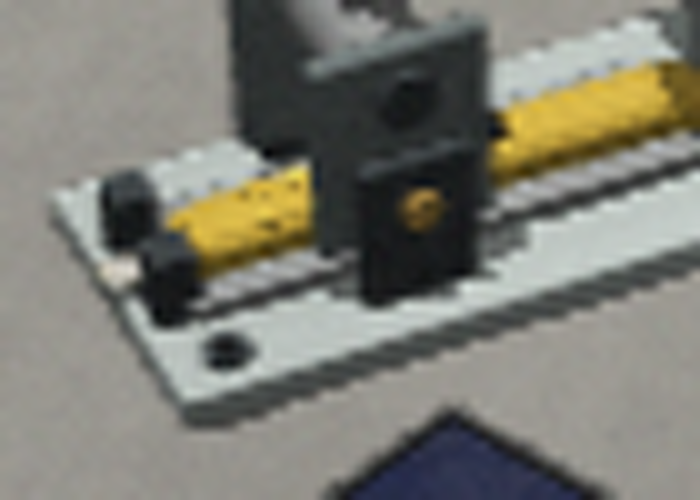

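```bash
python3 -m inch '[{"tx":-0.0005,"ty":-0.0002,"tz":0,"wx":0,"wy":0,"wz":0,"claw":0},{"tx":-0.0008,"ty":-0.0004,"tz":0,"wx":0,"wy":0,"wz":0,"claw":0}]' ; python3 -c "
from h import *
jtip()"
```

```text
t: 10.38
position: [461.8, 335.8, 87.1]
orientation: [0.274, -0.652, 0.653, -0.27]
wrist_force: [-4.6, -4.9, 2.5]
grip_width: 0.1
t 10.38 tip jig [-63.6   1.2  14.1] F jig [-6.7 -0.1  2.5] toolRinJig [[-1.0, -0.005, -0.002], [0.002, -0.0, -1.0], [0.005, -1.0, 0.0]]
```

```bash
python3 -m inch '[{"tx":-0.0004,"ty":0,"tz":0,"wx":0,"wy":0,"wz":0,"claw":0},{"tx":-0.0004,"ty":0,"tz":0,"wx":0,"wy":0,"wz":0,"claw":0}]' ; python3 -c "
from h import *
jtip()"
```

```text
t: 10.55
position: [461.8, 335.9, 87.1]
orientation: [0.274, -0.652, 0.654, -0.27]
wrist_force: [-5.0, -4.3, 3.3]
grip_width: -0.0
t 10.55 tip jig [-63.6   1.2  14.1] F jig [-6.6  0.5  3.3] toolRinJig [[-1.0, -0.006, -0.002], [0.002, -0.0, -1.0], [0.006, -1.0, 0.0]]
```

```bash
python3 -m inch '[{"tx":-0.0001,"ty":0,"tz":0,"wx":0,"wy":0,"wz":0,"claw":0},{"tx":-0.0001,"ty":0,"tz":0,"wx":0,"wy":0,"wz":0,"claw":0},{"tx":-0.0001,"ty":0,"tz":0,"wx":0,"wy":0,"wz":0,"claw":0},{"tx":-0.0001,"ty":0,"tz":0,"wx":0,"wy":0,"wz":0,"claw":0},{"tx":-0.0001,"ty":0,"tz":0,"wx":0,"wy":0,"wz":0,"claw":0},{"tx":-0.0001,"ty":0,"tz":0,"wx":0,"wy":0,"wz":0,"claw":0}]' ; python3 -c "
from h import *
jtip()"
```

```text
t: 11.05
position: [461.9, 335.8, 87.1]
orientation: [0.274, -0.652, 0.654, -0.27]
wrist_force: [-4.1, -5.2, 4.6]
grip_width: -0.2
t 11.05 tip jig [-63.6   1.1  14.1] F jig [-6.6 -0.7  4.6] toolRinJig [[-1.0, -0.006, -0.002], [0.002, -0.0, -1.0], [0.006, -1.0, 0.0]]
```

```bash
python3 -m inch '[{"tx":-0.0003,"ty":0,"tz":0,"wx":0,"wy":0,"wz":0,"claw":0},{"tx":-0.0003,"ty":0,"tz":0,"wx":0,"wy":0,"wz":0,"claw":0},{"tx":-0.0003,"ty":0,"tz":0,"wx":0,"wy":0,"wz":0,"claw":0},{"tx":-0.0003,"ty":0,"tz":0,"wx":0,"wy":0,"wz":0,"claw":0}]' ; python3 -c "
from h import *
jtip()"
```

```text
t: 11.38
position: [461.9, 335.9, 87.1]
orientation: [0.274, -0.652, 0.654, -0.27]
wrist_force: [-5.9, -5.3, 3.5]
grip_width: -0.0
t 11.38 tip jig [-63.6   1.1  14.1] F jig [-7.9  0.5  3.5] toolRinJig [[-1.0, -0.007, -0.002], [0.002, -0.001, -1.0], [0.007, -1.0, 0.001]]
```

```bash
python3 -m inch '[{"tx":0.002,"ty":0,"tz":0,"wx":0,"wy":0,"wz":0,"claw":0},{"tx":0.005,"ty":0,"tz":0,"wx":0,"wy":0,"wz":0,"claw":0},{"tx":0.012,"ty":0,"tz":0,"wx":0,"wy":0,"wz":0,"claw":0},{"tx":0.02,"ty":-0.005,"tz":0,"wx":0,"wy":0,"wz":0,"claw":0},{"tx":0.025,"ty":-0.03,"tz":0,"wx":0,"wy":0,"wz":0,"claw":0},{"tx":0.03,"ty":-0.06,"tz":0,"wx":0,"wy":0,"wz":0,"claw":0},{"tx":0.03,"ty":-0.095,"tz":0,"wx":0,"wy":0,"wz":0,"claw":0},{"tx":0.03,"ty":-0.13,"tz":0,"wx":0,"wy":0,"wz":0,"claw":0},{"tx":0.03,"ty":-0.165,"tz":0,"wx":0,"wy":0,"wz":0,"claw":0},{"tx":0.03,"ty":-0.2,"tz":0,"wx":0,"wy":0,"wz":0,"claw":0}]' ; python3 - <<'E'
from h import *
jtip()
p=viewer.grab_frame("side"); t=viewer.grab_frame("top")
cv2.imwrite("pics/s8.png",cv2.resize(p["img"][155:255,175:275],None,fx=6,fy=6,interpolation=cv2.INTER_CUBIC)[:,:,::-1])
cv2.imwrite("pics/t8.png",cv2.resize(t["img"][120:220,170:270],None,fx=6,fy=6,interpolation=cv2.INTER_CUBIC)[:,:,::-1])
for m,q in (("s",p),("t",t)):
    r=models.silhouettes("cam_lever",q); print(m,[(round(d["conf"],2),d["bbox"]) for d in r[:2]])
E
```

```text
t: 12.22
position: [442.2, 316.3, 290.1]
orientation: [0.272, -0.653, 0.653, -0.273]
wrist_force: [1.1, 0.4, -0.1]
grip_width: 0.4
t 12.22 tip jig [-90.8   1.4 217.1] F jig [ 1.1 -0.5 -0.1] toolRinJig [[-1.0, 0.002, -0.002], [0.002, -0.001, -1.0], [-0.002, -1.0, 0.001]]
s [(0.76, [207.8, 168.7, 12.2, 43.5]), (0.64, [180.9, 168.1, 85.0, 78.4])]
t [(0.58, [195.0, 144.9, 20.8, 21.9])]
```

View pics/s8.png

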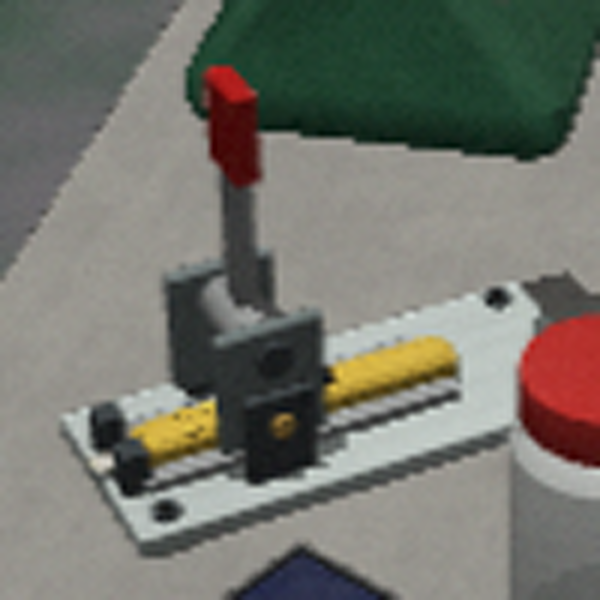

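View pics/t8.png

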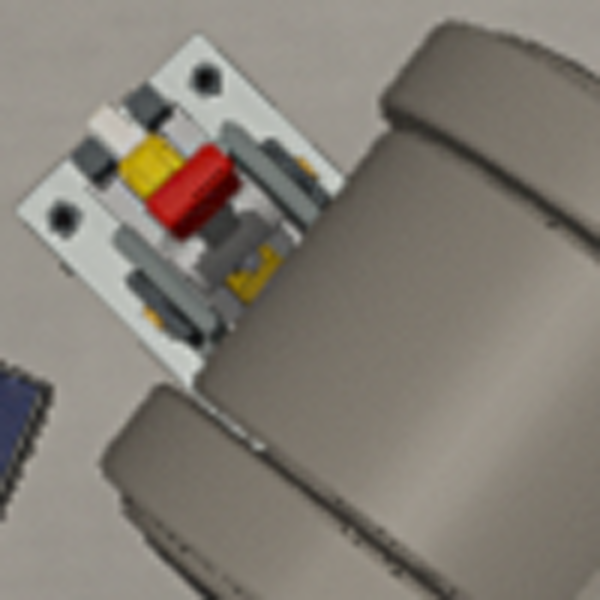

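```bash
python3 - <<'E'
from h import *
p=viewer.grab_frame("side"); t=viewer.grab_frame("top")
for n,(u,v,z) in dict(fL=(46,14,174),fR=(46,-14,174),bL=(34,14,174),bR=(34,-14,174),fL0=(46,14,134),bL0=(34,14,134)).items():
    X=RJ@[u,v,z]+JO
    print(n,*[np.round((proj(q,X)-o)*6+2.5) for q,o in((p,[175,155]),(t,[170,120]))])
E
```

```text
fL [232. 100.] [134. 202.]
fR [203.  65.] [203. 133.]
bL [262.  92.] [163. 231.]
bR [232.  58.] [232. 162.]
fL0 [238. 191.] [150. 220.]
bL0 [267. 183.] [178. 248.]
```

```bash
python3 -m inch '[{"tx":-0.015,"ty":0,"tz":0.001,"wx":0,"wy":0,"wz":0,"claw":0},{"tx":-0.035,"ty":0,"tz":0.001,"wx":0,"wy":0,"wz":0,"claw":0},{"tx":-0.06,"ty":0,"tz":0.001,"wx":0,"wy":0,"wz":0,"claw":0},{"tx":-0.085,"ty":0,"tz":0.001,"wx":0,"wy":0,"wz":0,"claw":0},{"tx":-0.11,"ty":0,"tz":0.001,"wx":0,"wy":0,"wz":0,"claw":0},{"tx":-0.135,"ty":0,"tz":0.001,"wx":0,"wy":0,"wz":0,"claw":0},{"tx":-0.155,"ty":0,"tz":0.001,"wx":0,"wy":0,"wz":0,"claw":0},{"tx":-0.167,"ty":0,"tz":0.001,"wx":0,"wy":0,"wz":0,"claw":0},{"tx":-0.167,"ty":0,"tz":0.001,"wx":0,"wy":0,"wz":0,"claw":0}]' ; python3 - <<'E'
from h import *
jtip(); print(np.round(ctrl.get_state()["q"],2))
p=viewer.grab_frame("side")
cv2.imwrite("pics/s9.png",p["img"][:,:,::-1])
E
```

```text
t: 13.27
position: [561.2, 435.7, 283.8]
orientation: [0.274, -0.652, 0.653, -0.271]
wrist_force: [-0.3, -0.9, -0.5]
grip_width: -0.1
t 13.27 tip jig [ 77.4   0.6 210.8] F jig [-0.8 -0.4 -0.5] toolRinJig [[-1.0, -0.004, -0.002], [0.002, 0.001, -1.0], [0.004, -1.0, -0.001]]
[-0.35  0.77 -0.74  0.98  0.48  1.55 -1.72]
```

View pics/s9.png

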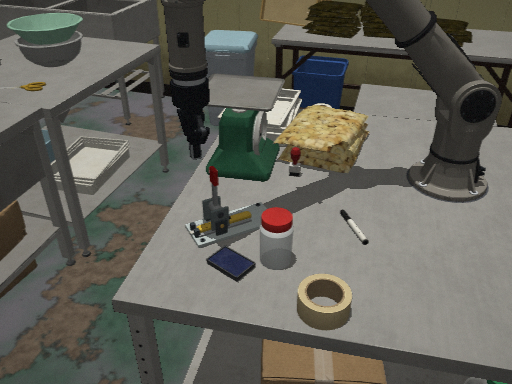

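```bash
python3 -m inch '[{"tx":0,"ty":0.01,"tz":0,"wx":0,"wy":0,"wz":0,"claw":0},{"tx":0,"ty":0.025,"tz":0,"wx":0,"wy":0,"wz":0,"claw":0},{"tx":0,"ty":0.04,"tz":0,"wx":0,"wy":0,"wz":0,"claw":0},{"tx":0,"ty":0.052,"tz":0,"wx":0,"wy":0,"wz":0,"claw":0},{"tx":0,"ty":0.058,"tz":0,"wx":0,"wy":0,"wz":0,"claw":0},{"tx":0,"ty":0.06,"tz":0,"wx":0,"wy":0,"wz":0,"claw":0},{"tx":0,"ty":0.06,"tz":0,"wx":0,"wy":0,"wz":0,"claw":0}]' ; python3 - <<'E'
from h import *
jtip(); print(np.round(ctrl.get_state()["q"],2))
p=viewer.grab_frame("side")
cv2.imwrite("pics/s10.png",cv2.resize(p["img"][145:245,165:265],None,fx=6,fy=6,interpolation=cv2.INTER_CUBIC)[:,:,::-1])
E
```

```text
t: 13.9
position: [560.7, 433.8, 227.2]
orientation: [0.272, -0.652, 0.653, -0.272]
wrist_force: [0.0, 0.1, -0.4]
grip_width: 0.2
t 13.9 tip jig [ 75.9  -0.5 154.2] F jig [ 0.1  0.  -0.4] toolRinJig [[-1.0, -0.001, -0.003], [0.003, -0.0, -1.0], [0.001, -1.0, 0.0]]
[-0.33  0.79 -0.73  1.09  0.5   1.43 -1.75]
```

View pics/s10.png

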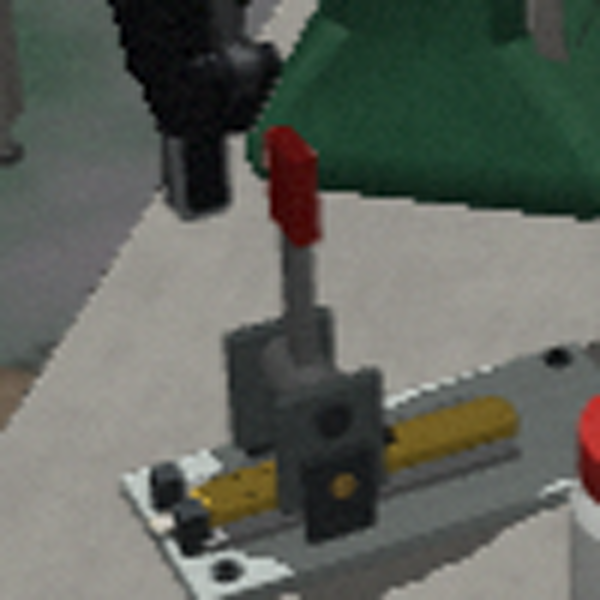

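```bash
python3 -m inch '[{"tx":0.003,"ty":0,"tz":0,"wx":0,"wy":0,"wz":0,"claw":0},{"tx":0.006,"ty":0,"tz":0,"wx":0,"wy":0,"wz":0,"claw":0},{"tx":0.009,"ty":0,"tz":0,"wx":0,"wy":0,"wz":0,"claw":0},{"tx":0.011,"ty":0,"tz":0,"wx":0,"wy":0,"wz":0,"claw":0},{"tx":0.013,"ty":0,"tz":0,"wx":0,"wy":0,"wz":0,"claw":0},{"tx":0.015,"ty":0,"tz":0,"wx":0,"wy":0,"wz":0,"claw":0}]' ; python3 -c "
from h import *
jtip()"
```

```text
t: 14.45
position: [550.2, 423.6, 228.0]
orientation: [0.272, -0.653, 0.653, -0.272]
wrist_force: [-0.0, 0.6, -0.3]
grip_width: -0.1
t 14.45 tip jig [ 61.4  -0.2 155. ] F jig [ 0.4  0.4 -0.3] toolRinJig [[-1.0, 0.0, -0.003], [0.003, -0.0, -1.0], [-0.0, -1.0, 0.0]]
```

```bash
python3 -m inch '[{"tx":0.001,"ty":0,"tz":0,"wx":0,"wy":0,"wz":0,"claw":0},{"tx":0.002,"ty":0,"tz":0,"wx":0,"wy":0,"wz":0,"claw":0},{"tx":0.003,"ty":0,"tz":0,"wx":0,"wy":0,"wz":0,"claw":0}]' ; python3 -c "
from h import *
jtip()"
```

```text
t: 14.7
position: [548.2, 421.5, 227.8]
orientation: [-0.272, 0.653, -0.653, 0.272]
wrist_force: [-0.2, 0.7, -0.8]
grip_width: -0.5
t 14.7 tip jig [ 58.5  -0.2 154.8] F jig [ 0.4  0.7 -0.8] toolRinJig [[-1.0, 0.0, -0.003], [0.003, 0.0, -1.0], [-0.0, -1.0, -0.0]]
```

```bash
python3 -m inch '[{"tx":0.001,"ty":0,"tz":0,"wx":0,"wy":0,"wz":0,"claw":0},{"tx":0.002,"ty":0,"tz":0,"wx":0,"wy":0,"wz":0,"claw":0},{"tx":0.003,"ty":0,"tz":0,"wx":0,"wy":0,"wz":0,"claw":0}]' ; python3 -c "
from h import *
jtip()"
```

```text
t: 14.95
position: [546.1, 419.4, 227.7]
orientation: [-0.272, 0.653, -0.653, 0.272]
wrist_force: [-0.5, -0.5, 0.9]
grip_width: 0.1
t 14.95 tip jig [ 5.550e+01 -1.000e-01  1.547e+02] F jig [-0.7  0.   0.9] toolRinJig [[-1.0, -0.0, -0.003], [0.003, 0.0, -1.0], [0.0, -1.0, -0.0]]
```

```bash
python3 -m inch '[{"tx":0.0015,"ty":0,"tz":0,"wx":0,"wy":0,"wz":0,"claw":0},{"tx":0.003,"ty":0,"tz":0,"wx":0,"wy":0,"wz":0,"claw":0},{"tx":0.0045,"ty":0,"tz":0,"wx":0,"wy":0,"wz":0,"claw":0}]' ; python3 -c "
from h import *
jtip()"
```

```text
t: 15.2
position: [544.3, 417.6, 227.9]
orientation: [-0.27, 0.654, -0.652, 0.274]
wrist_force: [3.4, 5.2, -3.4]
grip_width: -0.1
t 15.2 tip jig [ 5.340e+01 -1.000e-01  1.549e+02] F jig [ 6.1  1.2 -3.4] toolRinJig [[-1.0, 0.006, -0.003], [0.003, 0.001, -1.0], [-0.006, -1.0, -0.001]]
```

```bash
python3 -m inch '[{"tx":0.0015,"ty":0,"tz":0,"wx":0,"wy":0,"wz":0,"claw":0},{"tx":0.003,"ty":0,"tz":0,"wx":0,"wy":0,"wz":0,"claw":0},{"tx":0.0045,"ty":0,"tz":0,"wx":0,"wy":0,"wz":0,"claw":0}]' ; python3 - <<'E'
from h import *
jtip()
p=viewer.grab_frame("side")
cv2.imwrite("pics/s11.png",cv2.resize(p["img"][145:245,165:265],None,fx=6,fy=6,interpolation=cv2.INTER_CUBIC)[:,:,::-1])
E
```

```text
t: 15.45
position: [541.4, 414.7, 228.1]
orientation: [-0.27, 0.654, -0.652, 0.274]
wrist_force: [4.7, 4.7, -2.7]
grip_width: 0.1
t 15.45 tip jig [ 4.930e+01 -1.000e-01  1.551e+02] F jig [ 6.6 -0.1 -2.7] toolRinJig [[-1.0, 0.007, -0.003], [0.003, 0.001, -1.0], [-0.007, -1.0, -0.001]]
```

View pics/s11.png

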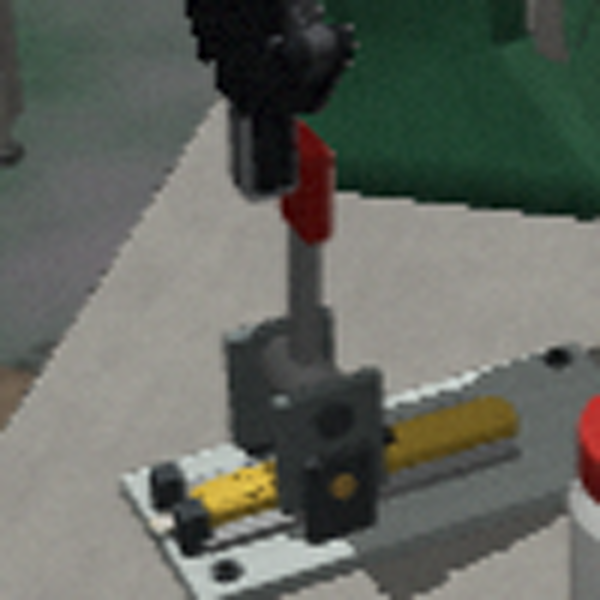

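```bash
python3 -m inch '[{"tx":0.002,"ty":0,"tz":0,"wx":0,"wy":0,"wz":0,"claw":0},{"tx":0.0045,"ty":0,"tz":0,"wx":0,"wy":0,"wz":0,"claw":0},{"tx":0.0075,"ty":0.0003,"tz":0,"wx":0,"wy":0,"wz":0,"claw":0},{"tx":0.0105,"ty":0.0006,"tz":0,"wx":0,"wy":0,"wz":0,"claw":0},{"tx":0.0136,"ty":0.0009,"tz":0,"wx":0,"wy":0,"wz":0,"claw":0},{"tx":0.0165,"ty":0.0013,"tz":0,"wx":0,"wy":0,"wz":0,"claw":0},{"tx":0.0195,"ty":0.0018,"tz":0,"wx":0,"wy":0,"wz":0,"claw":0},{"tx":0.0225,"ty":0.0023,"tz":0,"wx":0,"wy":0,"wz":0,"claw":0}]' ; python3 -c "
from h import *
jtip()"
```

```text
t: 16.17
position: [526.1, 399.2, 226.3]
orientation: [-0.269, 0.654, -0.651, 0.275]
wrist_force: [6.0, 5.6, -3.5]
grip_width: 0.0
t 16.17 tip jig [ 27.8  -0.  153.3] F jig [ 8.2 -0.3 -3.5] toolRinJig [[-1.0, 0.009, -0.003], [0.003, 0.001, -1.0], [-0.009, -1.0, -0.001]]
```

```bash
python3 -m inch '[{"tx":0.003,"ty":0.0005,"tz":0,"wx":0,"wy":0,"wz":0,"claw":0},{"tx":0.0065,"ty":0.001,"tz":0,"wx":0,"wy":0,"wz":0,"claw":0},{"tx":0.0095,"ty":0.0017,"tz":0,"wx":0,"wy":0,"wz":0,"claw":0},{"tx":0.0125,"ty":0.0028,"tz":0,"wx":0,"wy":0,"wz":0,"claw":0},{"tx":0.0155,"ty":0.004,"tz":0,"wx":0,"wy":0,"wz":0,"claw":0},{"tx":0.0185,"ty":0.0053,"tz":0,"wx":0,"wy":0,"wz":0,"claw":0},{"tx":0.0215,"ty":0.0066,"tz":0,"wx":0,"wy":0,"wz":0,"claw":0},{"tx":0.024,"ty":0.0078,"tz":0,"wx":0,"wy":0,"wz":0,"claw":0},{"tx":0.0266,"ty":0.0091,"tz":0,"wx":0,"wy":0,"wz":0,"claw":0}]' ; python3 - <<'E'
from h import *
jtip()
p=viewer.grab_frame("side")
cv2.imwrite("pics/s12.png",cv2.resize(p["img"][145:245,165:265],None,fx=6,fy=6,interpolation=cv2.INTER_CUBIC)[:,:,::-1])
E
```

```text
t: 16.92
position: [507.8, 380.9, 218.3]
orientation: [-0.268, 0.654, -0.651, 0.276]
wrist_force: [5.8, 5.2, -1.1]
grip_width: -0.4
t 16.92 tip jig [2.000e+00 1.000e-01 1.453e+02] F jig [ 7.7 -0.5 -1.1] toolRinJig [[-1.0, 0.011, -0.003], [0.003, 0.001, -1.0], [-0.011, -1.0, -0.001]]
```

View pics/s12.png

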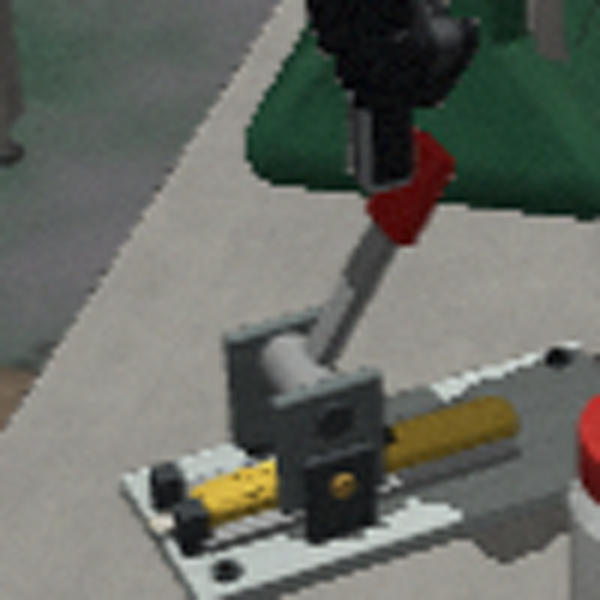

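```bash
python3 -m inch '[{"tx":0.0032,"ty":0.0020,"tz":0,"wx":0,"wy":0,"wz":0,"claw":0},{"tx":0.0063,"ty":0.0042,"tz":0,"wx":0,"wy":0,"wz":0,"claw":0},{"tx":0.0094,"ty":0.0064,"tz":0,"wx":0,"wy":0,"wz":0,"claw":0},{"tx":0.0124,"ty":0.0087,"tz":0,"wx":0,"wy":0,"wz":0,"claw":0},{"tx":0.0154,"ty":0.0110,"tz":0,"wx":0,"wy":0,"wz":0,"claw":0},{"tx":0.018,"ty":0.0135,"tz":0,"wx":0,"wy":0,"wz":0,"claw":0},{"tx":0.0206,"ty":0.016,"tz":0,"wx":0,"wy":0,"wz":0,"claw":0},{"tx":0.0232,"ty":0.0186,"tz":0,"wx":0,"wy":0,"wz":0,"claw":0},{"tx":0.0258,"ty":0.0212,"tz":0,"wx":0,"wy":0,"wz":0,"claw":0}]' ; python3 - <<'E'
from h import *
jtip()
p=viewer.grab_frame("side")
cv2.imwrite("pics/s13.png",cv2.resize(p["img"][145:245,165:265],None,fx=6,fy=6,interpolation=cv2.INTER_CUBIC)[:,:,::-1])
E
```

```text
t: 17.72
position: [489.3, 362.3, 197.4]
orientation: [-0.269, 0.654, -0.651, 0.275]
wrist_force: [3.5, 4.3, 2.0]
grip_width: -0.2
t 17.72 tip jig [-24.3   0.2 124.4] F jig [5.6 0.5 2. ] toolRinJig [[-1.0, 0.01, -0.003], [0.003, 0.0, -1.0], [-0.01, -1.0, -0.0]]
```

View pics/s13.png

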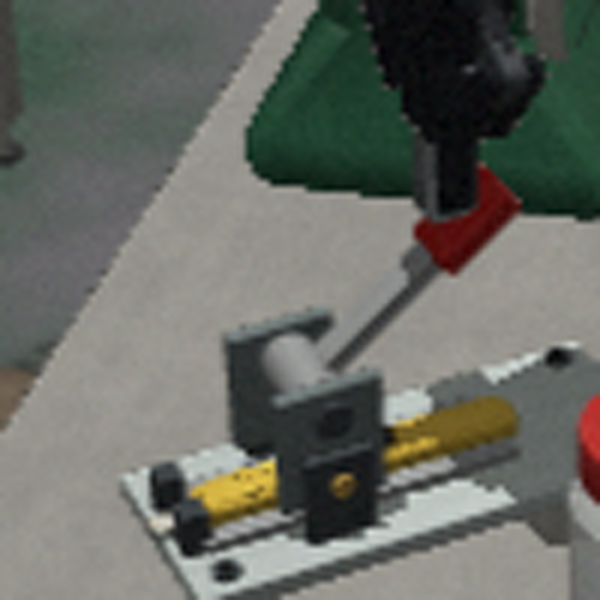

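```bash
python3 -m inch '[{"tx":0.0018,"ty":0.0016,"tz":0,"wx":0,"wy":0,"wz":0,"claw":0},{"tx":0.0036,"ty":0.0034,"tz":0,"wx":0,"wy":0,"wz":0,"claw":0},{"tx":0.0053,"ty":0.006,"tz":0,"wx":0,"wy":0,"wz":0,"claw":0},{"tx":0.007,"ty":0.0087,"tz":0,"wx":0,"wy":0,"wz":0,"claw":0},{"tx":0.0087,"ty":0.0114,"tz":0,"wx":0,"wy":0,"wz":0,"claw":0},{"tx":0.0104,"ty":0.0142,"tz":0,"wx":0,"wy":0,"wz":0,"claw":0},{"tx":0.0121,"ty":0.017,"tz":0,"wx":0,"wy":0,"wz":0,"claw":0},{"tx":0.0138,"ty":0.0198,"tz":0,"wx":0,"wy":0,"wz":0,"claw":0}]' ; python3 -c "
from h import *
jtip()"
```

```text
t: 18.43
position: [476.5, 349.1, 174.3]
orientation: [0.273, -0.652, 0.653, -0.271]
wrist_force: [0.7, 0.4, 0.9]
grip_width: -0.1
t 18.43 tip jig [-43.7   0.  101.3] F jig [ 0.8 -0.2  0.9] toolRinJig [[-1.0, -0.003, -0.002], [0.002, -0.0, -1.0], [0.003, -1.0, 0.0]]
```

```bash
python3 - <<'E'
from h import *
jtip()
p=viewer.grab_frame("side")
cv2.imwrite("pics/s14.png",cv2.resize(p["img"][145:245,165:265],None,fx=6,fy=6,interpolation=cv2.INTER_CUBIC)[:,:,::-1])
E
```

```text
t 18.43 tip jig [-43.7   0.  101.3] F jig [ 0.8 -0.2  0.9] toolRinJig [[-1.0, -0.003, -0.002], [0.002, -0.0, -1.0], [0.003, -1.0, 0.0]]
```

View pics/s14.png

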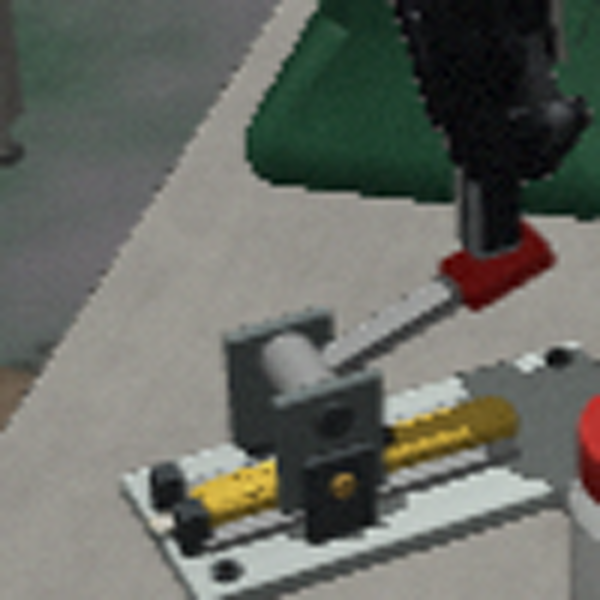

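```bash
python3 -m inch '[{"tx":0.0008,"ty":0.0025,"tz":0,"wx":0,"wy":0,"wz":0,"claw":0},{"tx":0.0016,"ty":0.005,"tz":0,"wx":0,"wy":0,"wz":0,"claw":0},{"tx":0.0023,"ty":0.0075,"tz":0,"wx":0,"wy":0,"wz":0,"claw":0},{"tx":0.003,"ty":0.01,"tz":0,"wx":0,"wy":0,"wz":0,"claw":0},{"tx":0.0037,"ty":0.0125,"tz":0,"wx":0,"wy":0,"wz":0,"claw":0},{"tx":0.0045,"ty":0.015,"tz":0,"wx":0,"wy":0,"wz":0,"claw":0},{"tx":0.005,"ty":0.0175,"tz":0,"wx":0,"wy":0,"wz":0,"claw":0}]' ; python3 - <<'E'
from h import *
jtip()
p=viewer.grab_frame("side")
cv2.imwrite("pics/s15.png",cv2.resize(p["img"][145:245,165:265],None,fx=6,fy=6,interpolation=cv2.INTER_CUBIC)[:,:,::-1])
E
```

```text
t: 19.07
position: [473.7, 346.4, 157.6]
orientation: [0.272, -0.653, 0.653, -0.272]
wrist_force: [0.4, 0.4, -0.0]
grip_width: 0.3
t 19.07 tip jig [-47.3   0.1  84.6] F jig [ 0.6 -0.  -0. ] toolRinJig [[-1.0, -0.0, -0.003], [0.003, 0.0, -1.0], [0.0, -1.0, -0.0]]
```

View pics/s15.png

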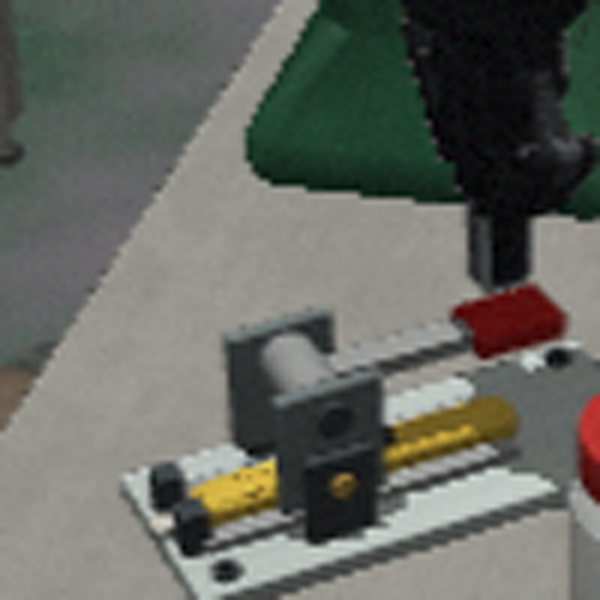

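```bash
python3 -m inch '[{"tx":0.001,"ty":0.003,"tz":0,"wx":0,"wy":0,"wz":0,"claw":0},{"tx":0.002,"ty":0.006,"tz":0,"wx":0,"wy":0,"wz":0,"claw":0},{"tx":0.002,"ty":0.009,"tz":0,"wx":0,"wy":0,"wz":0,"claw":0},{"tx":0.002,"ty":0.0105,"tz":0,"wx":0,"wy":0,"wz":0,"claw":0},{"tx":0.002,"ty":0.0115,"tz":0,"wx":0,"wy":0,"wz":0,"claw":0}]' ; python3 -c "
from h import *
jtip()"
```

```text
t: 19.53
position: [472.3, 345.0, 146.0]
orientation: [0.272, -0.653, 0.653, -0.272]
wrist_force: [0.1, -0.2, 0.7]
grip_width: 0.0
t 19.53 tip jig [-49.3   0.1  73. ] F jig [-0.1 -0.3  0.7] toolRinJig [[-1.0, -0.001, -0.002], [0.002, 0.0, -1.0], [0.001, -1.0, -0.0]]
```

```bash
python3 -m inch '[{"tx":0,"ty":0.0005,"tz":0,"wx":0,"wy":0,"wz":0,"claw":0},{"tx":0,"ty":0.001,"tz":0,"wx":0,"wy":0,"wz":0,"claw":0}]' ; python3 -c "
from h import *
jtip()"
```

```text
t: 19.7
position: [472.5, 345.2, 145.4]
orientation: [-0.272, 0.653, -0.653, 0.272]
wrist_force: [0.3, 0.4, 0.1]
grip_width: 0.5
t 19.7 tip jig [-49.    0.1  72.4] F jig [0.4 0.1 0.1] toolRinJig [[-1.0, 0.0, -0.002], [0.002, 0.0, -1.0], [-0.0, -1.0, -0.0]]
```

```bash
python3 -m inch '[{"tx":0,"ty":0.0005,"tz":0,"wx":0,"wy":0,"wz":0,"claw":0},{"tx":0,"ty":0.001,"tz":0,"wx":0,"wy":0,"wz":0,"claw":0}]' ; python3 -c "
from h import *
jtip()"
```

```text
t: 19.87
position: [472.5, 345.2, 144.5]
orientation: [-0.272, 0.653, -0.653, 0.272]
wrist_force: [0.2, -1.3, -0.5]
grip_width: -0.2
t 19.87 tip jig [-49.    0.2  71.5] F jig [-0.8 -1.  -0.5] toolRinJig [[-1.0, 0.0, -0.002], [0.002, -0.0, -1.0], [-0.0, -1.0, 0.0]]
```

```bash
python3 -m inch '[{"tx":0,"ty":0.0005,"tz":0,"wx":0,"wy":0,"wz":0,"claw":0},{"tx":0,"ty":0.001,"tz":0,"wx":0,"wy":0,"wz":0,"claw":0}]' ; python3 -c "
from h import *
jtip()"
```

```text
t: 20.03
position: [472.5, 345.1, 143.4]
orientation: [-0.272, 0.653, -0.653, 0.272]
wrist_force: [0.2, -0.2, -0.5]
grip_width: 0.0
t 20.03 tip jig [-49.    0.1  70.4] F jig [-0.  -0.3 -0.5] toolRinJig [[-1.0, 0.0, -0.003], [0.003, -0.0, -1.0], [-0.0, -1.0, 0.0]]
```

```bash
python3 -m inch '[{"tx":0,"ty":0.0005,"tz":0,"wx":0,"wy":0,"wz":0,"claw":0},{"tx":0,"ty":0.0005,"tz":0,"wx":0,"wy":0,"wz":0,"claw":0}]' ; python3 -c "
from h import *
jtip()"
```

```text
t: 20.2
position: [472.4, 345.2, 142.9]
orientation: [-0.272, 0.653, -0.653, 0.272]
wrist_force: [-0.1, -0.0, -0.5]
grip_width: -0.0
t 20.2 tip jig [-49.1   0.1  69.9] F jig [-0.1  0.1 -0.5] toolRinJig [[-1.0, 0.0, -0.002], [0.002, -0.0, -1.0], [-0.0, -1.0, 0.0]]
```

```bash
python3 -m inch '[{"tx":0,"ty":0.0004,"tz":0,"wx":0,"wy":0,"wz":0,"claw":0},{"tx":0,"ty":0.0004,"tz":0,"wx":0,"wy":0,"wz":0,"claw":0}]' ; python3 -c "
from h import *
jtip()"
```

```text
t: 20.37
position: [472.5, 345.2, 142.9]
orientation: [0.272, -0.653, 0.653, -0.272]
wrist_force: [-0.8, -0.4, 2.6]
grip_width: -0.4
t 20.37 tip jig [-49.    0.1  69.9] F jig [-0.9  0.3  2.6] toolRinJig [[-1.0, 0.0, -0.003], [0.003, -0.0, -1.0], [-0.0, -1.0, 0.0]]
```

```bash
python3 -m inch '[{"tx":0,"ty":0.0003,"tz":0,"wx":0,"wy":0,"wz":0,"claw":0},{"tx":0,"ty":0.0003,"tz":0,"wx":0,"wy":0,"wz":0,"claw":0}]' ; python3 -c "
from h import *
jtip()"
```

```text
t: 20.53
position: [472.5, 345.2, 142.8]
orientation: [0.272, -0.653, 0.653, -0.272]
wrist_force: [-0.8, -0.2, 3.7]
grip_width: -0.0
t 20.53 tip jig [-49.1   0.1  69.8] F jig [-0.7  0.5  3.7] toolRinJig [[-1.0, 0.0, -0.003], [0.003, -0.0, -1.0], [-0.0, -1.0, 0.0]]
```

```bash
python3 -m inch '[{"tx":0,"ty":0.0003,"tz":0,"wx":0,"wy":0,"wz":0,"claw":0},{"tx":0,"ty":0.0003,"tz":0,"wx":0,"wy":0,"wz":0,"claw":0}]' ; python3 -c "
from h import *
jtip()"
```

```text
t: 20.7
position: [472.4, 345.2, 142.7]
orientation: [0.272, -0.653, 0.653, -0.272]
wrist_force: [-1.2, -2.2, 7.2]
grip_width: 0.0
t 20.7 tip jig [-49.    0.1  69.7] F jig [-2.4 -0.7  7.2] toolRinJig [[-1.0, 0.0, -0.003], [0.003, -0.0, -1.0], [-0.0, -1.0, 0.0]]
```

Pressing at about 7 N; I'll add a touch and hold.

```bash
python3 -m inch '[{"tx":0,"ty":0.0001,"tz":0,"wx":0,"wy":0,"wz":0,"claw":0},{"tx":0,"ty":0.0001,"tz":0,"wx":0,"wy":0,"wz":0,"claw":0},{"tx":0,"ty":0.0001,"tz":0,"wx":0,"wy":0,"wz":0,"claw":0},{"tx":0,"ty":0.0001,"tz":0,"wx":0,"wy":0,"wz":0,"claw":0}]' ; python3 -c "
from h import *
jtip()"
```

```text
t: 21.03
position: [472.4, 345.2, 142.7]
orientation: [0.272, -0.653, 0.653, -0.272]
wrist_force: [-1.5, -1.5, 6.7]
grip_width: -0.2
t 21.03 tip jig [-49.1   0.1  69.7] F jig [-2.1 -0.   6.7] toolRinJig [[-1.0, 0.0, -0.003], [0.003, -0.001, -1.0], [-0.0, -1.0, 0.001]]
```

```bash
python3 -m inch '[{"tx":0,"ty":0.0001,"tz":0,"wx":0,"wy":0,"wz":0,"claw":0},{"tx":0,"ty":0.0001,"tz":0,"wx":0,"wy":0,"wz":0,"claw":0},{"tx":0,"ty":0.0001,"tz":0,"wx":0,"wy":0,"wz":0,"claw":0},{"tx":0,"ty":0.0001,"tz":0,"wx":0,"wy":0,"wz":0,"claw":0}]' ; python3 -c "
from h import *
jtip()"
```

```text
t: 21.37
position: [472.5, 345.2, 142.7]
orientation: [0.272, -0.653, 0.653, -0.272]
wrist_force: [-2.0, -1.2, 7.1]
grip_width: 0.5
t 21.37 tip jig [-49.    0.1  69.7] F jig [-2.2  0.6  7.1] toolRinJig [[-1.0, 0.0, -0.003], [0.003, -0.001, -1.0], [-0.0, -1.0, 0.001]]
```

```bash
python3 -m inch '[{"tx":0,"ty":-0.002,"tz":0,"wx":0,"wy":0,"wz":0,"claw":0},{"tx":0,"ty":-0.006,"tz":0,"wx":0,"wy":0,"wz":0,"claw":0},{"tx":0,"ty":-0.015,"tz":0,"wx":0,"wy":0,"wz":0,"claw":0},{"tx":0,"ty":-0.035,"tz":0,"wx":0,"wy":0,"wz":0,"claw":0},{"tx":0,"ty":-0.065,"tz":0,"wx":0,"wy":0,"wz":0,"claw":0},{"tx":0,"ty":-0.1,"tz":0,"wx":0,"wy":0,"wz":0,"claw":0},{"tx":0.02,"ty":-0.14,"tz":0,"wx":0,"wy":0,"wz":0,"claw":0},{"tx":0.05,"ty":-0.16,"tz":0,"wx":0,"wy":0,"wz":0,"claw":0},{"tx":0.07,"ty":-0.17,"tz":0,"wx":0,"wy":0,"wz":0,"claw":0},{"tx":0.07,"ty":-0.17,"tz":0,"wx":0,"wy":0,"wz":0,"claw":0}]' ; python3 - <<'E'
from h import *
jtip()
for n in("side","top"):
    p=viewer.grab_frame(n); cv2.imwrite(f"pics/{n}16.png",p["img"][:,:,::-1])
    if n=="side": cv2.imwrite("pics/s16.png",cv2.resize(p["img"][165:265,175:275],None,fx=6,fy=6,interpolation=cv2.INTER_CUBIC)[:,:,::-1])
    for m in["ink_pad","red_cap_jar","date_stamp"]: print(n,m,[np.round(d["pixel"],1).tolist() for d in models.mark_of(m,p)[:1]])
E
```

```text
t: 22.2
position: [421.7, 294.9, 315.5]
orientation: [0.27, -0.652, 0.653, -0.274]
wrist_force: [-0.7, 0.9, -0.6]
grip_width: 0.3
t 22.2 tip jig [-120.2    0.7  242.5] F jig [ 0.2  1.1 -0.6] toolRinJig [[-1.0, 0.004, -0.002], [0.002, -0.004, -1.0], [-0.004, -1.0, 0.004]]
side ink_pad [[231.4, 265.1]]
side red_cap_jar [[275.5, 260.2]]
side date_stamp [[296.7, 177.0]]
top ink_pad [[155.4, 198.5]]
top red_cap_jar [[179.1, 243.1]]
top date_stamp []
```

View pics/s16.png

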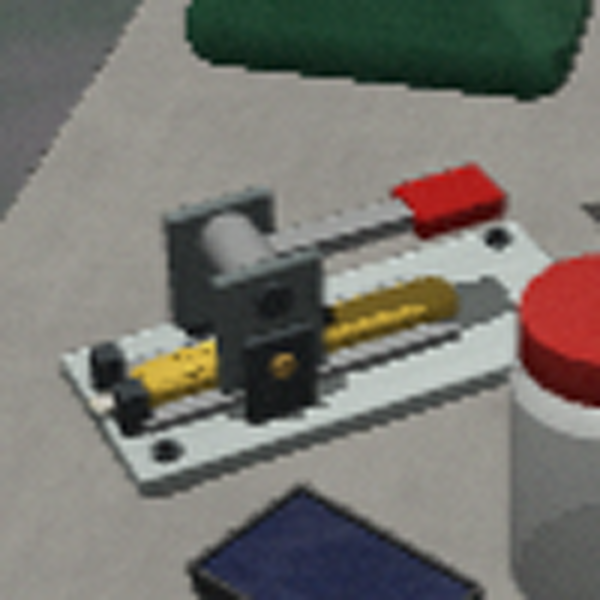

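View pics/top16.png

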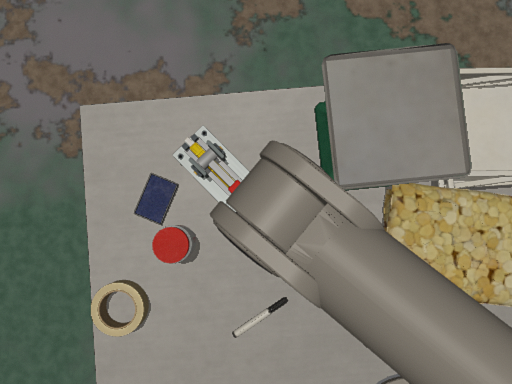

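The lever lies level and closed, with the paddle at about (450,200) in the crop. The cutter's nose is at the stop, the bystanders haven't moved, and the arm is clear, so I'm handing in.

```bash
python3 -c "
from rig import ctrl
print(ctrl.job_done())"
```

```text
the job is handed in; nothing more can be done
None
```

I carried out the job and handed it in at about t = 22 s of the 72 s allowed. The rig reports no verdict, so the result below rests on my own readings.

- **Cutter:** I pushed it home with closed fingertips. The tip stopped moving at jig x = -63.6 mm. I then held it against the end stop for about a second with 6.6 to 8 N along the channel. There was also 2.5 to 4.6 N upward on the tool.
- **Lever:** I pushed it over from the stop side, with up to about 9 N read at the wrist. It snapped closed on its own past centre. I then pressed it on its stop with about 7 N (readings 6.7 to 7.2 N) for 0.67 s, slightly under the 8 N asked.
- **Final pictures:** The lever lies level and closed, the cutter's nose is at the stop, the arm is clear, and the wrist force is back to noise level.
- **Bystanders:** The ink pad and jar are where they were, within about 3 pixels.

Three things I could not confirm:
- **Date stamp:** The arm hid it in the last top picture. Its side mark came out about 8 pixels (very roughly 10–15 mm) from the first one, both times a low-confidence or unchecked reading. The fingers passed well above it, and I felt no contact.
- **Clamp force:** The force of the rubber foot on the cutter cannot be measured directly here.
- **Peak forces:** I only have forces read at the end of each call, so short peaks in between are not covered.

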